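Fold up the splash guard and hang it away

TASK

The three-leaf splash guard is standing open around the circuit board holder: lift it off, stand it upright on the clear bench without knocking it over, and fold it flat, first the short blue leaf and then the long yellow leaf over it. Then hang the folded guard by the eye in its red tab on the peg of the stand and let go. Leave the meter, the jar and the spool where they are.

Things in the scene. Friction and masses are not known exactly. Their poses are not given: they have to be found in the camera images.
- guard_center (a point): Middle of the folded guard, 31 mm above its underside; loose, about 230 g, upright. Axes: x along the white back leaf, z up, y from the back leaf towards the side to which the others fold. Back leaf 150 long, 8 thick, 62 high, mid-plane at y = -10 from here. Folded, blue lies along x at y = 0, yellow at y = +10, pack 27 thick. At x = -62 and +62 feet 14 wide, 5 high stick out behind to y = -44
- guard_eye (a point): Centre of the 20 mm round eye, axis along the guard's y, 85 mm above the guard's underside, straight above its middle. It is in a red upright tab 36 wide (x), 6 thick (y), from 67 to 103 mm above the underside, on a white bridge 36 wide (62 to 67 mm). The tab may serve as a handle to carry the open guard
- short_leaf (a joint): Upright hinge of the blue leaf, at x = -77, y = 0 from guard_center. 0 = folded flat along the back leaf, 1.57 = standing out square to guard +y; stops at 0 and 2.0 rad; stays where left (friction about 0.015 N m). It folds first
- long_leaf (a joint): Upright hinge of the yellow leaf, at x = +77, y = +10 from guard_center. 0 = folded flat over the blue leaf, 1.57 = standing out square to guard +y; stops at 0 and 2.0 rad; stays where left (friction about 0.015 N m). It folds second
- short_leaf_edge (a point): Middle of the blue leaf's free upright edge. The leaf is 115 long from hinge to this edge, 6 thick, 58 high, its lower edge flush with the guard's underside
- long_leaf_edge (a point): Middle of the yellow leaf's free upright edge. The leaf is 128 long from hinge to this edge, 6 thick, 58 high, its lower edge flush with the guard's underside
- holder: Fixed board holder, black foot and green circuit board, 80 (x) by 64 (y) by 43 high, origin at the centre of its underside. At the start the open guard stands round three of its sides, so that the leaves cannot be folded there; the bench between the holder and the stand is clear
- peg_root (a point): Where the round steel peg, 8 mm in diameter, leaves the front of its post, on the peg's axis, 179 mm above the bench. Axes: the peg points along -x, z is up. The post is 24 mm wide and 200 mm high, fixed on a dark foot 100 (along x) by 140 by 12 high
- peg_tip (a point): Tip of the peg on its axis, 85 mm out from the root, 190 mm above the bench (the peg rises slightly towards its tip). Hung on the peg, the folded guard clears the bench by about 90 mm
- meter: Bystander: yellow multimeter lying flat, 150 by 78 by 38 high, origin at the centre of its underside
- flux: Bystander: amber jar with a white cap, 40 in diameter, 65 high, origin at the centre of its underside
- spool: Bystander: solid steel wire spool standing on end, 48 in diameter, 40 high, origin at the centre of its underside
There are look-alikes about, which are no part of the job. What is shaped like the part that bears guard_center but green is not meant.

How it is judged:
By the outcome, as a careful person would: the job done as asked, in the order asked, and still so for the second after the job is handed in, with the robot touching nothing.
It also fails if it takes over 69 s, if anything falls off the work surface, if the arm or the gripper's body presses on something with over 40 N, if the wrist force passes 120 N, or if a joint passes its speed limit or range.

ROBOT

A 6-joint arm with a two-finger parallel gripper is mounted at the origin on the work surface. World frame = base frame: x ahead of the robot, y to its left, z up, the work surface at z = 0. Lengths are in mm, angles in rad, forces in N, time in s.
With the tool pointing down it reaches from about 275 to 750 mm from the base axis. Payload 10.2 kg.
Tool frame: the origin (TCP) lies at the very end of the fingers, on their centre line; the grasp point (between the pads) lies 19 mm behind it; z points along the fingers, y is the direction in which the jaws open and shut (so a half turn about z gives the same grasp; the last joint's range is limited). The gripper opens to 85 mm and grips with 20 to 120 N. Pads are 22 mm wide; open, the fingers measure 114 mm over their backs; the gripper's body (76 mm by 85 mm) begins 54 mm behind the grasp point. The pads swing forward as they close: fully open they stand 13 mm farther back than shut.
Start: joints at [-1.47, 0.313, 1.498, -0, 1.331, -0.223], TCP at [167.027, -497.728, 231.294] pointing down, gripper open.
Joint ranges: [-2.94, 2.94], [-0.97, 2.17], [0.19, 2.56], [-1.23, 4.37], [0.02, 3.11], [-2.88, 2.88]. Speed limits (rad/s): [2.39, 2.39, 3.01, 3.14, 3.14, 3.14].

INTERFACE

Orientations are given as a unit quaternion [w, x, y, z].
In Python, from rig import ctrl, eyes, order gives the robot as it stands.
- The arm moves only by the tool move_arm, never from a script. Its argument "deltas" is a list of rows, each a list of 6 numbers: the shift along the tool's x, y, z in cm, then the turn, a rotation vector about the tool's x, y, z in degrees. A call has exactly 10 rows; each row shifts and turns the commanded pose from where the row before left it, along the tool's axes as they then stand; what a row does not reach is not made up. A row lasts 1/10 s, in which the tool goes at most 50 mm and 8.59 degrees, less where a joint would pass 70% of its speed; a pose out of reach is approached as far as the arm can. A call is refused whole if a number of a shift passes 5 or a number of a turn 8.59, either way. A call with a gripper value outside its range is refused whole. "grip" is the finger opening in cm, from 0 to 8.54, set as the call begins (left out, the last holds). The fingers move at their own pace and stop on an object; "newtons" is the grip in N (left out, the last holds). Time passes only in rows, so rows that do not move let the fingers close, or fill a call up. It gives the time, the measured TCP pose, the force and the opening at its end, in the units of the state.
- ctrl.sense(): the state, without advancing time (a new reading comes with each control period).
- eyes.capture(name): name is "scene" or "side" or "wrist"; returns the picture (420x560x3 uint8, blue, green, red); there is no depth.
- eyes.camera_params(name): a dict with "K" (3x3 intrinsics, pixels), "camera_from_world" (4x4, takes a point from world to camera coordinates). Camera axes: x right, y down, z forward; pixel columns grow to the right and rows downward; lengths in mm; the calibration is good to about 2 mm. A picture is of the moment at which its call begins: read the wrist's pose just before it. camera_params takes no time and is no camera call; for the wrist camera it gives the pose at the moment of the call.
- order.finish_job(): hands the job in, once; it reports no verdict.
The state is a dict: "time_s": time; "joints": joint angles; "dq": joint speeds; "tau": joint torques, N m; "eef_pos": TCP position; "ee_rot": TCP orientation; "force": force on the tool from outside, world axes, zero at the start; "wrist_torque": the same for the moment, N m; "grip_width": opening from 0.0 (shut) to 1.0 (fully open).
Only numpy, scipy, OpenCV 4.12 (cv2) and the standard library are available. Lean on these libraries where they do the work, as an engineer would, in place of code of your own. Each camera call takes 0.05 s, during which the arm holds its last target.

## Working session

There is one attempt and no reset: what is moved stays moved. The work goes in short steps, Python scripts to look and compute and a tool call to move; the robot and the scene stay as the last step left them, time stands still between calls to the robot, and variables do not carry over. Pictures are saved under pics/ and viewed, and the job is handed in when it is done.

Besides the shell and the picture viewer there is one more tool, called as name(argument=value, ...) on one line, values as JSON. move_arm: Moves the arm, as the interface text tells. Its arguments: {"type":"object","properties":{"deltas":{"type":"array"},"grip":{"type":"number"},"newtons":{"type":"number"}},"required":["deltas"]}

```bash
ls; mkdir -p pics
python3 - <<'E'
from rig import ctrl,eyes,order
import cv2,numpy as np
print(ctrl.sense())
for n in ["scene","side","wrist"]:
    p=eyes.camera_params(n); print(n,np.round(p["K"],1).tolist(),np.round(p["camera_from_world"],3).tolist())
    cv2.imwrite(f"pics/{n}0.png",eyes.capture(n))
E
```

```text
pics
{'time_s': 0.0, 'joints': array([-1.47038692e+00,  3.13476782e-01,  1.49845183e+00,  2.02488876e-05,
        1.33099574e+00, -2.23398608e-01]), 'dq': array([ 0.00198211, -0.00290883, -0.00030493,  0.00032711,  0.00013156,
       -0.0001444 ]), 'tau': array([-6.59196780e-05, -4.12264323e+01, -2.59745711e+01, -1.85056447e-04,
        4.10642795e-03, -6.31319210e-06]), 'eef_pos': array([ 167.01131327, -497.45321302,  230.71582302]), 'ee_rot': array([-6.63982781e-04,  9.86922321e-01,  1.61195187e-01,  5.07346593e-05]), 'force': array([ 0.39693069,  0.91269269, -0.10431293]), 'wrist_torque': array([-0.01124566,  0.00826183, -0.03690348]), 'grip_width': 0.9998891151278264}
scene [[412.9, 0.0, 287.2], [0.0, 412.9, 204.8], [0.0, 0.0, 1.0]] [[-0.873, 0.488, -0.006, 511.565], [0.278, 0.487, -0.828, -18.851], [-0.401, -0.724, -0.561, 1309.037], [0.0, 0.0, 0.0, 1.0]]
side [[383.1, 0.0, 286.1], [0.0, 383.1, 216.5], [0.0, 0.0, 1.0]] [[-0.999, -0.037, -0.006, 562.963], [-0.015, 0.56, -0.829, 144.066], [0.034, -0.828, -0.56, 1141.525], [0.0, 0.0, 0.0, 1.0]]
wrist [[289.4, 0.0, 279.1], [0.0, 289.4, 212.0], [0.0, 0.0, 1.0]] [[0.319, -0.948, -0.001, -524.472], [-0.899, -0.303, 0.316, -41.007], [-0.3, -0.1, -0.949, 380.745], [0.0, 0.0, 0.0, 1.0]]
```

View pics/scene0.png

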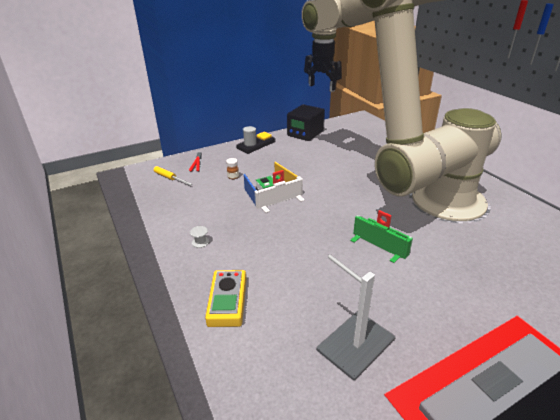

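View pics/side0.png

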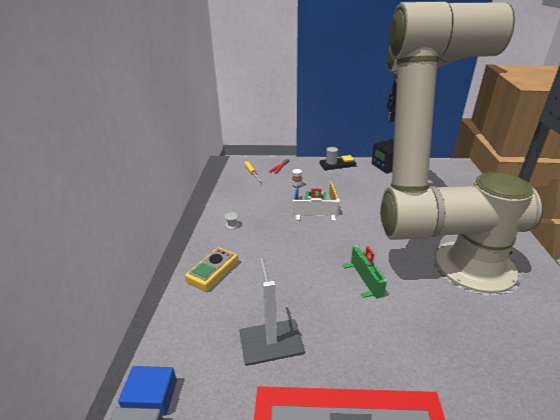

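View pics/wrist0.png

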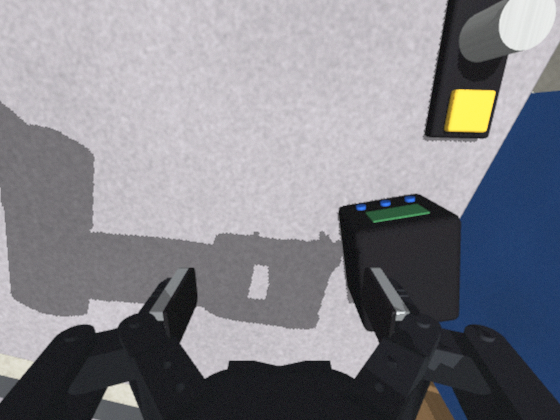

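Candidates for the guard: the white guard with blue and yellow leaves at scene (275,188) / side (316,204), and the all-green look-alike at scene (382,236) / side (367,270). By the description it is the white one, so I'll check it in close crops.

Run:
```python
import cv2,numpy as np
a=cv2.imread("pics/scene0.png");b=cv2.imread("pics/side0.png")
def crop(im,x,y,w,h,s): return cv2.resize(im[y:y+h,x:x+w],None,fx=s,fy=s,interpolation=cv2.INTER_CUBIC)
cv2.imwrite("pics/c1.png",crop(a,220,150,100,75,8))
cv2.imwrite("pics/c2.png",crop(b,270,160,100,75,8))
cv2.imwrite("pics/c3.png",np.hstack([crop(a,310,240,100,140,4),crop(b,220,240,100,140,4)]))
```

```text
(no output)
```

View pics/c1.png

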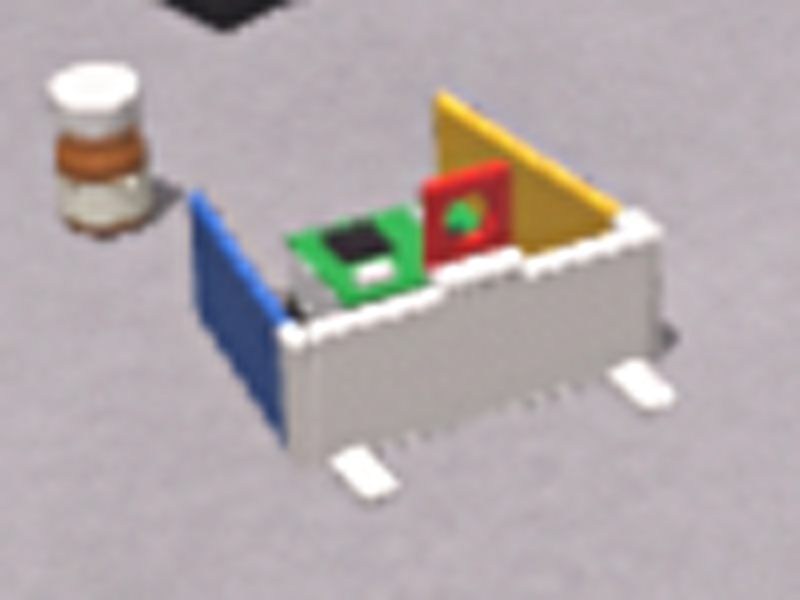

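View pics/c2.png

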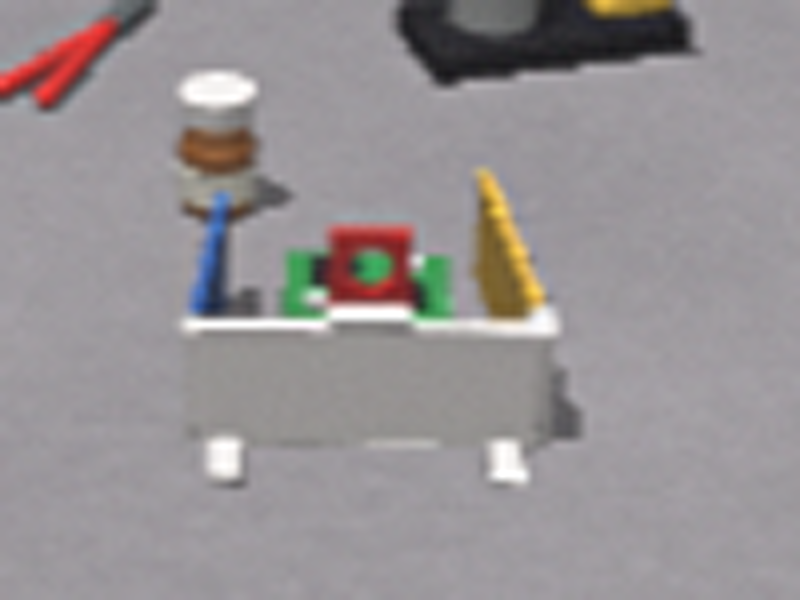

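View pics/c3.png

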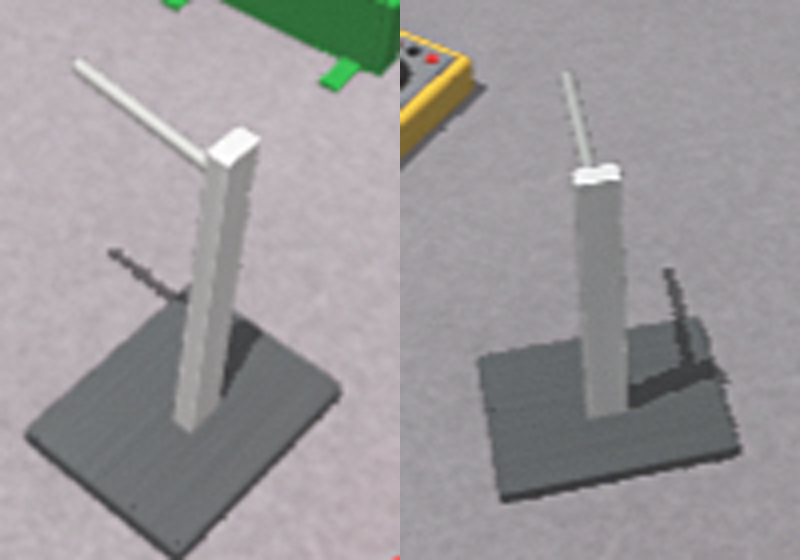

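```bash
cat > h.py <<'E'
import numpy as np,cv2
from scipy.optimize import least_squares
from rig import ctrl,eyes,order
P={n:eyes.camera_params(n) for n in ["scene","side"]}
def proj(n,X,p=None):
    p=p or P[n]; X=np.atleast_2d(X); M=p["camera_from_world"]
    c=X@M[:3,:3].T+M[:3,3]; q=c@p["K"].T; return q[:,:2]/q[:,2:]
def tri(obs):
    f=lambda X: np.concatenate([proj(n,X)[0]-uv for n,uv in obs])
    r=least_squares(f,[500,0,50]); return r.x,np.abs(r.fun).max()
def plane(n,uv,z,p=None):
    p=p or P[n]; M=p["camera_from_world"];R=M[:3,:3];c=-R.T@M[:3,3]
    d=R.T@np.linalg.inv(p["K"])@np.array([*uv,1.]); return c+d*(z-c[2])/d[2]
def crop(im,x,y,w,h,s,f): cv2.imwrite(f,cv2.resize(im[y:y+h,x:x+w],None,fx=s,fy=s,interpolation=cv2.INTER_CUBIC))
E
cat > a.py <<'E'
from h import *
c1=lambda u,v:np.array([220+u/8-.44,150+v/8-.44]); c2=lambda u,v:np.array([270+u/8-.44,160+v/8-.44])
s1=lambda u,v:np.array([310+u/4-.4,240+v/4-.4]); s2=lambda u,v:np.array([220+(u-400)/4-.4,240+v/4-.4])
r=lambda t:np.round(t[0],1).tolist()+[round(t[1],2)]
print("eye",r(tri([("scene",c1(466,215)),("side",c2(372,267))])))
print("blue top",r(tri([("scene",c1(193,192)),("side",c2(222,195))])))
print("yel top",r(tri([("scene",c1(440,92)),("side",c2(484,170))])))
print("tabL",r(tri([("scene",c1(425,181)),("side",c2(330,228))])),"tabR",r(tri([("scene",c1(511,160)),("side",c2(412,228))])))
for n,c,L in [("scene",c1,[(370,500),(398,487),(655,410),(678,398)]),("side",c2,[(207,482),(241,482),(492,481),(527,481)])]:
    print(n,"feet",[np.round(plane(n,c(*q),0)[:2],1).tolist() for q in L])
print("side bottom back",[np.round(plane("side",c2(*q),0)[:2],1).tolist() for q in [(185,440),(552,442)]])
print("tip",r(tri([("scene",s1(78,64)),("side",s2(566,74))])), "rootplane",plane("scene",s1(208,163),179),plane("scene",s1(78,64),190),plane("side",s2(566,74),190))
print("post top sc",[np.round(plane("scene",s1(*q),200)[:2],1).tolist() for q in [(207,150),(236,128),(260,141),(229,168)]])
print("foot sc",[np.round(plane("scene",s1(*q),12)[:2],1).tolist() for q in [(25,435),(178,556),(340,390),(190,288)]])
print("foot sd",[np.round(plane("side",s2(*q),12)[:2],1).tolist() for q in [(480,357),(502,495),(740,450),(700,318)]])
print("jar top", r(tri([("scene",c1(95,85)),("side",c2(217,90))])))
for n,q in [("scene",(227,297)),("side",(213,268))]: print("meter",plane(n,q,38))
for n,q in [("scene",(200,233)),("side",(231,217))]: print("spool",plane(n,q,40))
print("decoy",plane("scene",(382,236),30),plane("scene",(264,182),43))
E
python3 a.py
```

```text
eye [468.6, -268.8, 82.0, np.float64(0.14)]
blue top [535.0, -380.3, 55.1, np.float64(0.01)]
yel top [411.0, -400.9, 58.6, np.float64(0.06)]
tabL [487.5, -265.3, 103.7, np.float64(0.02)] tabR [452.6, -261.6, 105.5, np.float64(0.24)]
scene feet [[536.7, -221.9], [523.5, -224.3], [411.0, -221.3], [398.7, -224.2]]
side feet [[539.0, -221.7], [524.1, -222.1], [414.2, -225.9], [398.9, -226.3]]
side bottom back [[549.4, -254.5], [385.6, -257.4]]
tip [611.8, 214.6, 190.9, np.float64(0.52)] rootplane [590.82676949 291.47636957 179.        ] [611.83851977 214.95868631 190.        ] [611.87679777 211.76659663 190.        ]
post top sc [[601.1, 300.8], [581.0, 296.0], [576.9, 308.0], [599.6, 314.6]]
foot sc [[671.8, 272.3], [645.1, 364.6], [514.6, 329.4], [540.7, 236.2]]
foot sd [[667.0, 268.9], [641.4, 364.1], [508.6, 330.3], [533.4, 234.2]]
jar top [538.8, -471.6, 63.1, np.float64(0.05)]
meter [782.54672663  77.65300306  38.        ]
meter [766.61276067  79.69686549  38.        ]
spool [ 758.20943219 -170.47837516   40.        ]
spool [ 755.28586441 -174.20805397   40.        ]
decoy [334.36392252  70.70690127  30.        ] [ 492.83546841 -318.37869249   43.        ]
```

```bash
cat >> h.py <<'E'
from scipy.spatial.transform import Rotation as Ro
def plan(xyz,theta=None,n=9,idle=None,wp=None):
    """rows to xyz (world mm), tool yaw theta deg (tool x dir), straight line, from measured pose"""
    s=ctrl.sense(); p=s["eef_pos"]; w,x,y,z=s["ee_rot"]; R0=Ro.from_quat([x,y,z,w])
    t0=np.degrees(np.arctan2(R0.as_matrix()[1,0],R0.as_matrix()[0,0]))
    if theta is None: theta=t0
    rt=Ro.from_matrix([[np.cos(np.radians(theta)),np.sin(np.radians(theta)),0],[np.sin(np.radians(theta)),-np.cos(np.radians(theta)),0],[0,0,-1]])
    rv=(R0.inv()*rt).as_rotvec(degrees=True)
    print("now",np.round(p,1),"th",round(t0,2),"d",np.round(np.array(xyz)-p,1),"rot",np.round(rv,2),"F",np.round(s["force"],1),"t",round(s["time_s"],2),"g",round(s["grip_width"],3))
    rows=[];R=R0
    for i in range(n):
        d=R.inv().apply((np.array(xyz)-p)/n)/10; r=rv/n
        rows.append([*np.round(d,2).tolist(),*np.round(r,2).tolist()]); R=R*Ro.from_rotvec(r,degrees=True)
    rows+= [[0]*6]*(10-n); print(str(rows).replace(" ",""))
    print("max mm",max(np.linalg.norm(r[:3])*10 for r in rows))
E
python3 -c "
from h import *
plan([469,-268,150],1.1)"
```

```text
now [ 167.  -497.5  230.9] th 18.55 d [302.  229.5 -80.9] rot [-0.05 -0.   17.45] F [ 0.2  0.2 -0.8] t 0.15 g 0.998
[[3.99,-1.35,0.9,-0.01,-0.0,1.94],[3.94,-1.48,0.9,-0.01,-0.0,1.94],[3.89,-1.62,0.9,-0.01,-0.0,1.94],[3.83,-1.75,0.9,-0.01,-0.0,1.94],[3.77,-1.88,0.9,-0.01,-0.0,1.94],[3.71,-2.0,0.9,-0.01,-0.0,1.94],[3.64,-2.13,0.9,-0.01,-0.0,1.94],[3.56,-2.25,0.9,-0.01,-0.0,1.94],[3.49,-2.37,0.9,-0.01,-0.0,1.94],[0,0,0,0,0,0]]
max mm 43.135831972966514
```

move_arm(deltas=[[4.0,-1.35,0.9,0,0,1.94],[3.95,-1.5,0.9,0,0,1.94],[3.9,-1.6,0.9,0,0,1.94],[3.85,-1.75,0.9,0,0,1.94],[3.75,-1.9,0.9,0,0,1.94],[3.7,-2.0,0.9,0,0,1.94],[3.65,-2.15,0.9,0,0,1.94],[3.55,-2.25,0.9,0,0,1.94],[3.5,-2.35,0.9,0,0,1.94],[0,0,0,0,0,0]], grip=8.5, newtons=60)

```text
time_s: 1.15
eef_pos: [471.3, -264.6, 148.8]
ee_rot: [-0.001, 1.0, 0.011, -0.001]
force: [-0.3, -0.5, -0.2]
grip_width: 0.994
```

Run:
```python
from h import *
p=eyes.camera_params("wrist"); im=eyes.capture("wrist"); cv2.imwrite("pics/w1.png",im)
np.save("w1.npy",p["camera_from_world"])
print(proj("w",[[469,-268,85],[469,-268,103],[469,-267,170]],p)); plan([469,-268,74],1.1)
```

```text
[[283.96525144 231.16347807]
 [284.31146384 240.7987424 ]
 [284.29433417 296.97799104]]
now [ 470.  -266.3  149.4] th 1.3 d [ -1.   -1.7 -75.4] rot [-0.07  0.07  0.2 ] F [-0.   0.2 -0.1] t 1.2 g 0.996
[[-0.01,0.02,0.84,-0.01,0.01,0.02],[-0.01,0.02,0.84,-0.01,0.01,0.02],[-0.01,0.02,0.84,-0.01,0.01,0.02],[-0.01,0.02,0.84,-0.01,0.01,0.02],[-0.01,0.02,0.84,-0.01,0.01,0.02],[-0.01,0.02,0.84,-0.01,0.01,0.02],[-0.01,0.02,0.84,-0.01,0.01,0.02],[-0.01,0.02,0.84,-0.01,0.01,0.02],[-0.01,0.02,0.84,-0.01,0.01,0.02],[0,0,0,0,0,0]]
max mm 8.402975663418285
```

View pics/w1.png

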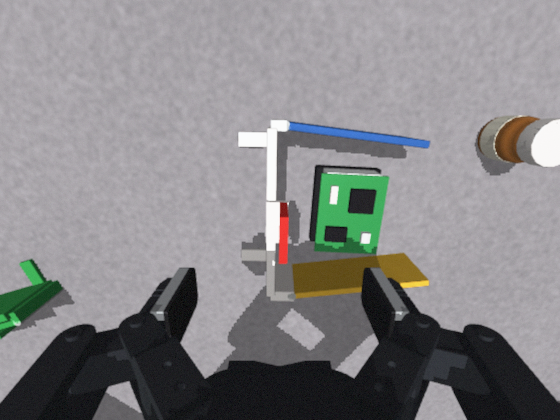

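Run:
```python
from h import *
im=cv2.imread("pics/w1.png"); crop(im,225,100,120,120*3//4*2,4.4,"pics/w1c.png")
p=eyes.camera_params("wrist");p["camera_from_world"]=np.load("w1.npy")
for n,uv,z in [("blue free",(429,144),58),("blue hinge",(289,126),58),("yel free",(403,255),58),("yel hinge",(293,264),58),("white top far",(271,130),62),("footfar",(239,140),5)]: print(n,plane("w",uv,z,p).round(1))
```

```text
blue free [ 534.8 -380.7   58. ]
blue hinge [ 545.7 -270.    58. ]
yel free [ 437.6 -375.8   58. ]
yel hinge [ 426.1 -277.8   58. ]
white top far [ 542.6 -256.2   62. ]
footfar [ 529.9 -223.9    5. ]
```

View pics/w1c.png

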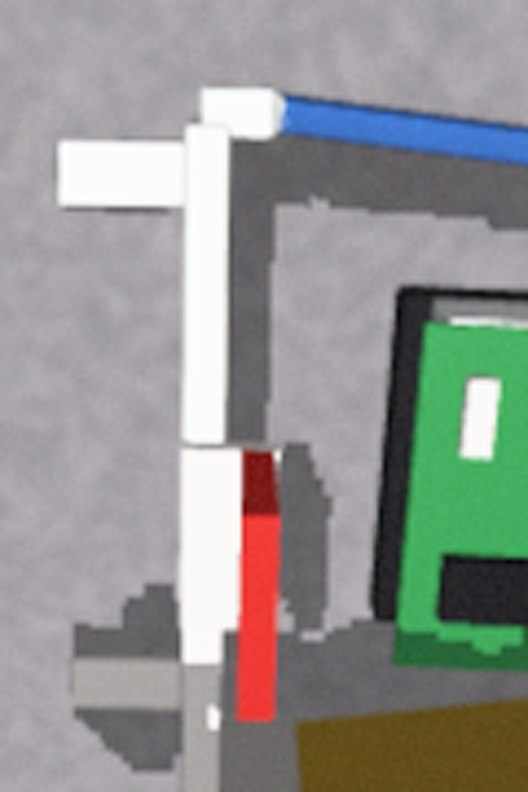

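move_arm(deltas=[[-0.01,0.02,0.9,0,0,0],[-0.01,0.02,0.9,0,0,0],[-0.01,0.02,0.9,0,0,0],[-0.01,0.02,0.9,0,0,0],[-0.01,0.02,0.9,0,0,0],[-0.01,0.02,0.9,0,0,0],[-0.01,0.01,0.9,0,0,0],[-0.01,0.01,0.9,0,0,0],[-0.01,0.01,0.55,0,0,0],[0,0,0,0,0,0]], grip=4)

```text
time_s: 2.2
eef_pos: [468.0, -269.2, 72.0]
ee_rot: [-0.0, 1.0, 0.01, -0.0]
force: [-0.0, 0.1, -0.5]
grip_width: 0.464
```

move_arm(deltas=[[0,0,0,0,0,0],[0,0,0,0,0,0],[0,0,0,0,0,0],[0,0,0,0,0,0],[0,0,0,0,0,0],[0,0,0,0,0,0],[0,0,0,0,0,0],[0,0,0,0,0,0],[0,0,0,0,0,0],[0,0,0,0,0,0]], grip=0)

```text
time_s: 3.2
eef_pos: [468.5, -269.6, 73.3]
ee_rot: [0.0, 1.0, 0.01, 0.0]
force: [-0.2, 1.6, 6.3]
grip_width: 0.06
```

move_arm(deltas=[[0,0,-0.2,0,0,0],[0,0,-0.4,0,0,0],[0,0,-0.6,0,0,0],[0,0,-0.8,0,0,0],[0,0,-0.8,0,0,0],[0,0,-0.8,0,0,0],[0,0,-0.8,0,0,0],[0,0,-0.8,0,0,0],[0,0,-0.5,0,0,0],[0,0,0,0,0,0]])

```text
time_s: 4.2
eef_pos: [468.5, -269.7, 130.6]
ee_rot: [0.0, 1.0, 0.01, 0.0]
force: [-0.7, 0.7, -2.6]
grip_width: 0.064
```

Run:
```python
from h import *
im=eyes.capture("side"); crop(im,240,120,140,105,5.7,"pics/s2.png")
plan([530,-70,135],1.1)
```

```text
now [ 468.3 -269.5  130. ] th 1.09 d [ 61.7 199.5   5. ] rot [ 0.01 -0.01 -0.01] F [ 0.  -0.3 -2.4] t 4.25 g 0.058
[[0.73,-2.2,-0.06,0.0,-0.0,-0.0],[0.73,-2.2,-0.06,0.0,-0.0,-0.0],[0.73,-2.2,-0.06,0.0,-0.0,-0.0],[0.73,-2.2,-0.06,0.0,-0.0,-0.0],[0.73,-2.2,-0.06,0.0,-0.0,-0.0],[0.73,-2.2,-0.06,0.0,-0.0,-0.0],[0.73,-2.2,-0.06,0.0,-0.0,-0.0],[0.73,-2.2,-0.06,0.0,-0.0,-0.0],[0.73,-2.2,-0.06,0.0,-0.0,-0.0],[0,0,0,0,0,0]]
max mm 23.187280996270346
```

View pics/s2.png

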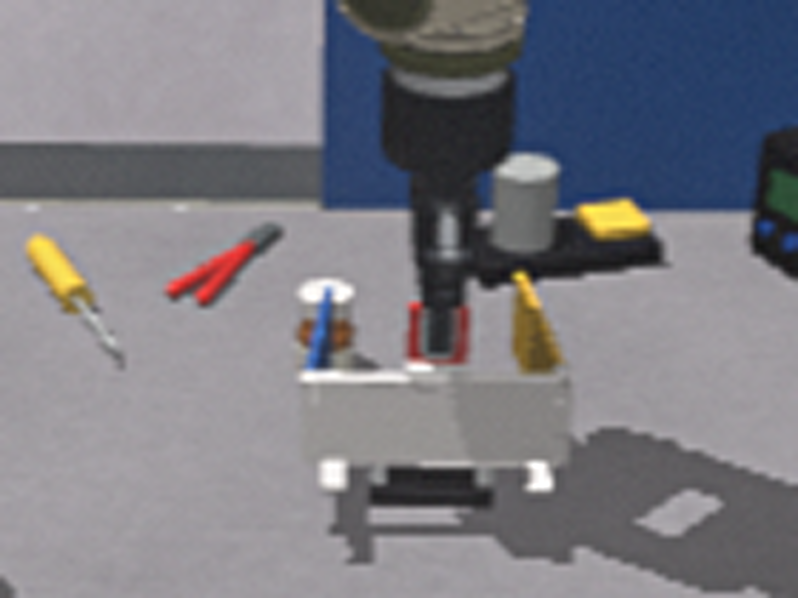

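The guard hangs level from the gripper, with its tab at crop (438,335), and the holder is clear below it. Next I carry it over.

move_arm(deltas=[[0.35,-1.0,0,0,0,0],[0.7,-2.2,0,0,0,0],[0.9,-2.8,0,0,0,0],[0.9,-2.8,0,0,0,0],[0.9,-2.8,0,0,0,0],[0.8,-2.8,0,0,0,0],[0.7,-2.4,0,0,0,0],[0.5,-1.8,0,0,0,0],[0.3,-1.0,0,0,0,0],[0.1,-0.4,0,0,0,0]])

```text
time_s: 5.25
eef_pos: [525.9, -67.2, 129.5]
ee_rot: [-0.0, 1.0, 0.01, -0.0]
force: [-0.7, 0.1, -2.4]
grip_width: 0.056
```

move_arm(deltas=[[0,0,0.4,0,0,0],[0,0,0.8,0,0,0],[0,0,0.9,0,0,0],[0,0,0.9,0,0,0],[0,0,0.8,0,0,0],[0,0,0.6,0,0,0],[0,0,0.5,0,0,0],[0,0,0.3,0,0,0],[0,0,0.2,0,0,0],[0,0,0,0,0,0]])

```text
time_s: 6.25
eef_pos: [525.9, -68.3, 75.7]
ee_rot: [-0.0, 1.0, 0.01, -0.0]
force: [0.4, 0.1, -3.3]
grip_width: 0.059
```

Run:
```python
from h import *
im=eyes.capture("side"); crop(im,240,180,140,105,5.7,"pics/s3.png")
plan([530,-70,70],1.1)
```

```text
now [526.  -68.3  75.9] th 1.1 d [ 4.  -1.7 -5.9] rot [ 0.01 -0.01 -0.  ] F [ 0.   0.8 -2.7] t 6.3 g 0.061
[[0.04,0.02,0.07,0.0,-0.0,-0.0],[0.04,0.02,0.07,0.0,-0.0,-0.0],[0.04,0.02,0.07,0.0,-0.0,-0.0],[0.04,0.02,0.07,0.0,-0.0,-0.0],[0.04,0.02,0.07,0.0,-0.0,-0.0],[0.04,0.02,0.07,0.0,-0.0,-0.0],[0.04,0.02,0.07,0.0,-0.0,-0.0],[0.04,0.02,0.07,0.0,-0.0,-0.0],[0.04,0.02,0.07,0.0,-0.0,-0.0],[0,0,0,0,0,0]]
max mm 0.8306623862918074
```

View pics/s3.png

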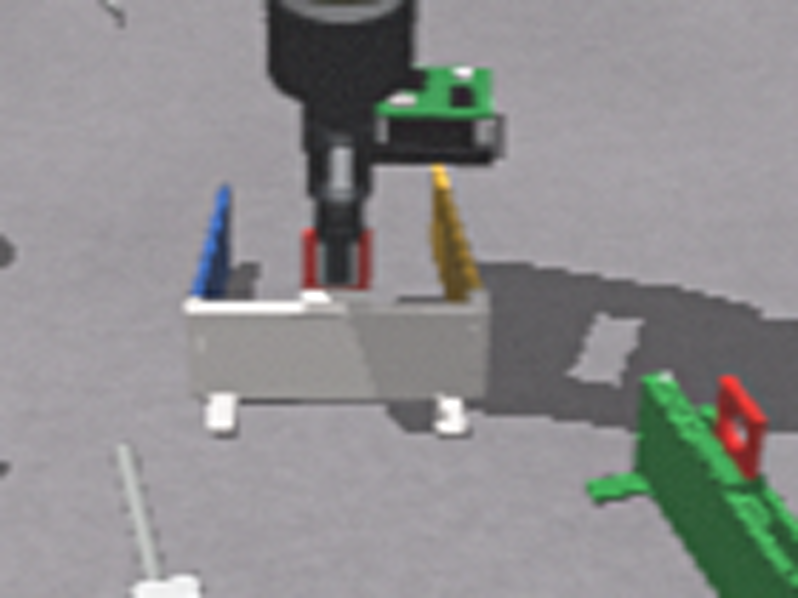

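move_arm(deltas=[[0,0,0.05,0,0,0],[0,0,0.05,0,0,0],[0,0,0.05,0,0,0],[0,0,0.05,0,0,0],[0,0,0.05,0,0,0],[0,0,0.02,0,0,0],[0,0,0,0,0,0],[0,0,0,0,0,0],[0,0,0,0,0,0],[0,0,0,0,0,0]])

```text
time_s: 7.3
eef_pos: [526.0, -68.3, 73.3]
ee_rot: [0.0, 1.0, 0.01, 0.0]
force: [-1.9, 0.4, 2.6]
grip_width: 0.061
```

move_arm(deltas=[[0,0,0,0,0,0],[0,0,0,0,0,0],[0,0,0,0,0,0],[0,0,0,0,0,0],[0,0,0,0,0,0],[0,0,-0.5,0,0,0],[0,0,-1.2,0,0,0],[0,0,-1.5,0,0,0],[0,0,-1.5,0,0,0],[0,0,-1.5,0,0,0]], grip=8.5, newtons=20)

```text
time_s: 8.3
eef_pos: [526.1, -68.4, 136.8]
ee_rot: [0.0, 1.0, 0.01, 0.001]
force: [-0.4, -0.2, 0.2]
grip_width: 0.998
```

Run:
```python
from h import *
p=eyes.camera_params("wrist"); im=eyes.capture("wrist"); cv2.imwrite("pics/w4.png",im); np.save("w4.npy",p["camera_from_world"])
im=eyes.capture("scene"); crop(im,250,130,140,105,5.7,"pics/sc4.png")
plan([631,-81,137],1.1,n=4)
plan([631,-81,34],1.1,n=9)
```

```text
now [527.  -68.6 137.7] th 1.1 d [104.  -12.4  -0.7] rot [ 0.1  -0.25  0.  ] F [-0.6  0.1  0.2] t 8.4 g 0.993
[[2.59,0.36,0.03,0.02,-0.06,0.0],[2.59,0.36,0.03,0.02,-0.06,0.0],[2.59,0.36,0.02,0.02,-0.06,0.0],[2.59,0.36,0.02,0.02,-0.06,0.0],[0,0,0,0,0,0],[0,0,0,0,0,0],[0,0,0,0,0,0],[0,0,0,0,0,0],[0,0,0,0,0,0],[0,0,0,0,0,0]]
max mm 26.150717007378592
now [527.  -68.6 137.7] th 1.1 d [ 104.   -12.4 -103.7] rot [ 0.1  -0.25  0.  ] F [-0.6  0.1  0.2] t 8.4 g 0.993
[[1.15,0.16,1.16,0.01,-0.03,0.0],[1.15,0.16,1.16,0.01,-0.03,0.0],[1.15,0.16,1.16,0.01,-0.03,0.0],[1.15,0.16,1.16,0.01,-0.03,0.0],[1.15,0.16,1.16,0.01,-0.03,0.0],[1.15,0.16,1.15,0.01,-0.03,0.0],[1.15,0.16,1.15,0.01,-0.03,0.0],[1.15,0.16,1.15,0.01,-0.03,0.0],[1.15,0.16,1.15,0.01,-0.03,0.0],[0,0,0,0,0,0]]
max mm 16.412495239907916
```

View pics/w4.png

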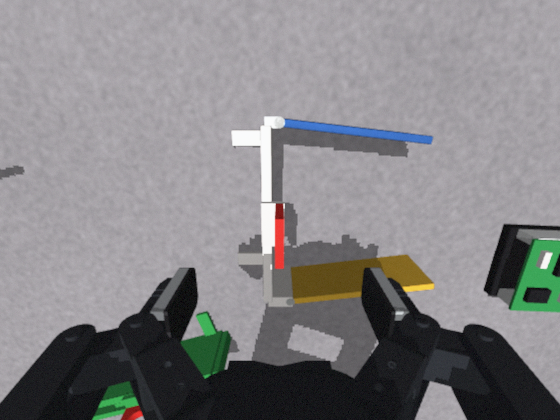

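View pics/sc4.png

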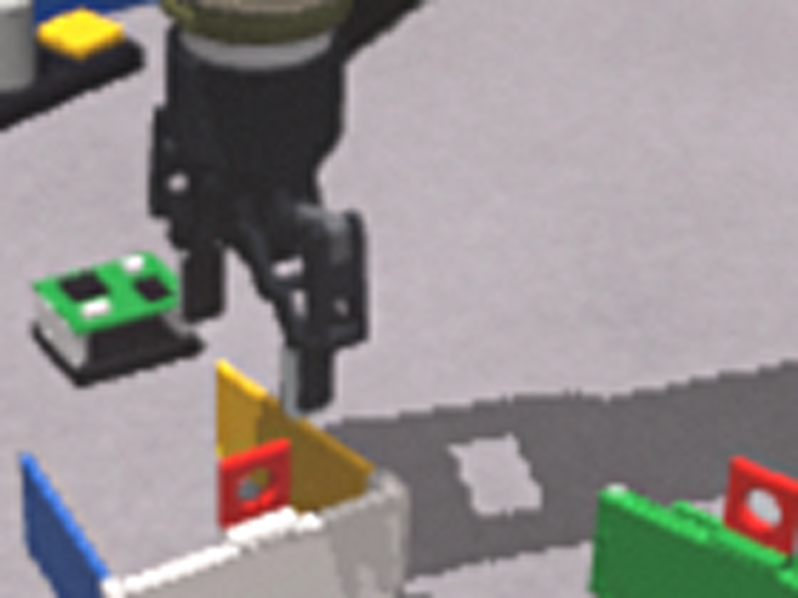

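Run:
```python
from h import *
p=eyes.camera_params("wrist");p["camera_from_world"]=np.load("w4.npy")
for n,uv,z in [("tab far",(279.5,218),103),("tab near",(279.5,268),103),("white far L",(261,124),62),("white near L",(263,304),62),("foot far",(232,138),5),("foot near",(238,258),5),("blue end",(431,140),58),("blue h",(285,123),58),("yel end",(407,258),58),("yel h",(292,268),58)]: print(n,plane("w",uv,z,p).round(1))
```

```text
tab far [545.2 -68.  103. ]
tab near [508.8 -68.8 103. ]
white far L [602.1 -53.6  62. ]
white near L [449.6 -55.4  62. ]
foot far [587.7 -23.5   5. ]
foot near [464.7 -26.    5. ]
blue end [ 593.2 -180.    58. ]
blue h [603.1 -70.9  58. ]
yel end [ 495.3 -177.8   58. ]
yel h [483.7 -80.1  58. ]
```

move_arm(deltas=[[2.7,0.35,0,0,0,0],[2.7,0.35,0,0,0,0],[2.7,0.35,0,0,0,0],[2.4,0.2,1.2,0,0,0],[0,0,2.0,0,0,0],[0,0,2.0,0,0,0],[0,0,2.0,0,0,0],[0,0,1.8,0,0,0],[0,0,1.3,0,0,0],[0,0,0,0,0,0]])

```text
time_s: 9.4
eef_pos: [630.1, -78.5, 30.2]
ee_rot: [-0.001, 1.0, 0.01, -0.002]
force: [0.3, -0.2, -0.3]
grip_width: 0.997
```

Run:
```python
from h import *
cv2.imwrite("pics/w5.png",eyes.capture("wrist"))
im=eyes.capture("side"); crop(im,240,170,140,105,5.7,"pics/s5.png")
plan([567,-78,34],1.1,n=9)
```

```text
now [631.4 -78.9  32.6] th 1.09 d [-64.4   0.9   1.4] rot [ 0.01 -0.03 -0.01] F [ 0.7  0.7 -0.1] t 9.5 g 0.993
[[-0.72,-0.02,-0.02,0.0,-0.0,-0.0],[-0.72,-0.02,-0.02,0.0,-0.0,-0.0],[-0.72,-0.02,-0.02,0.0,-0.0,-0.0],[-0.72,-0.02,-0.02,0.0,-0.0,-0.0],[-0.72,-0.02,-0.02,0.0,-0.0,-0.0],[-0.72,-0.02,-0.02,0.0,-0.0,-0.0],[-0.72,-0.02,-0.02,0.0,-0.0,-0.0],[-0.72,-0.02,-0.02,0.0,-0.0,-0.0],[-0.72,-0.02,-0.02,0.0,-0.0,-0.0],[0,0,0,0,0,0]]
max mm 7.205553413860728
```

View pics/w5.png

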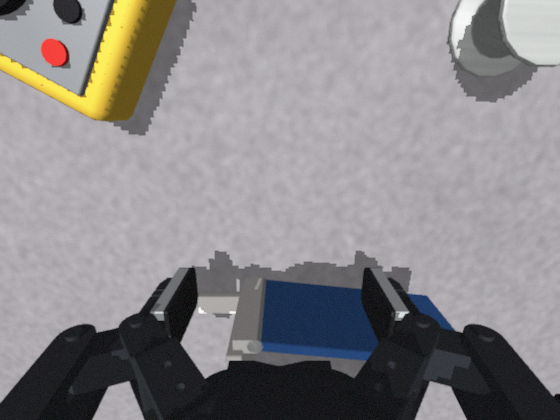

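View pics/s5.png

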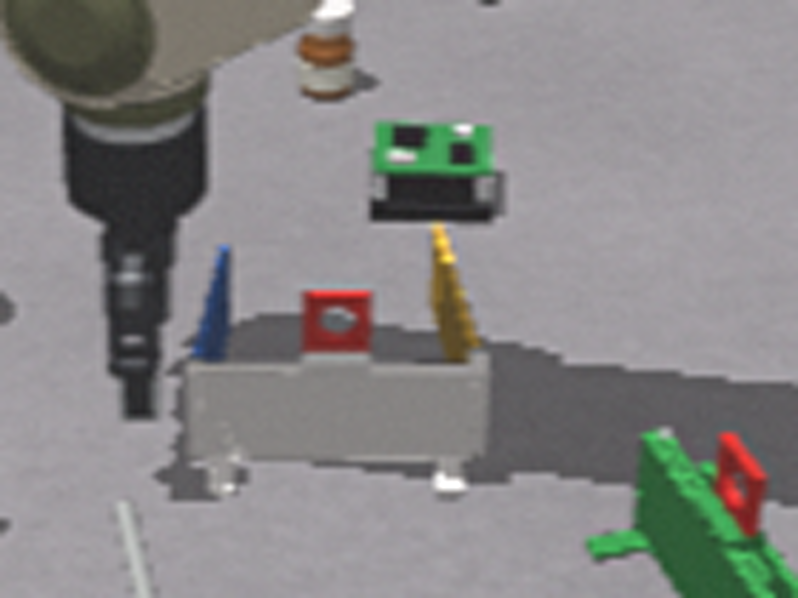

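move_arm(deltas=[[-0.6,0.05,-0.1,0,0,0],[-0.7,0.05,-0.1,0,0,0],[-0.7,0.05,0,0,0,0],[-0.7,0.05,0,0,0,0],[-0.7,0.05,0,0,0,0],[-0.7,0.05,0,0,0,0],[-0.7,0.05,0,0,0,0],[-0.7,0.05,0,0,0,0],[-0.7,0,0,0,0,0],[-0.3,0,0,0,0,0]])

```text
time_s: 10.5
eef_pos: [565.5, -84.1, 34.1]
ee_rot: [-0.0, 1.0, 0.009, -0.0]
force: [0.8, -0.9, 0.1]
grip_width: 0.997
```

Run:
```python
from h import *
cv2.imwrite("pics/w6.png",eyes.capture("wrist"))
im=eyes.capture("scene"); crop(im,250,130,140,105,5.7,"pics/s6.png")
plan([567,-63,34],1.1,n=9)
```

```text
now [565.8 -84.1  34.1] th 1.08 d [ 1.2 21.1 -0.1] rot [-0.01  0.02 -0.02] F [0.8 0.2 0.3] t 10.6 g 1.001
[[0.02,-0.23,0.0,-0.0,0.0,-0.0],[0.02,-0.23,0.0,-0.0,0.0,-0.0],[0.02,-0.23,0.0,-0.0,0.0,-0.0],[0.02,-0.23,0.0,-0.0,0.0,-0.0],[0.02,-0.23,0.0,-0.0,0.0,-0.0],[0.02,-0.23,0.0,-0.0,0.0,-0.0],[0.02,-0.23,0.0,-0.0,0.0,-0.0],[0.02,-0.23,0.0,-0.0,0.0,-0.0],[0.02,-0.23,0.0,-0.0,0.0,-0.0],[0,0,0,0,0,0]]
max mm 2.308679276123039
```

View pics/w6.png

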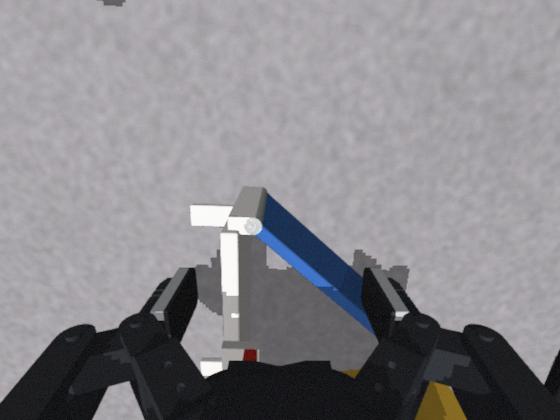

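View pics/s6.png

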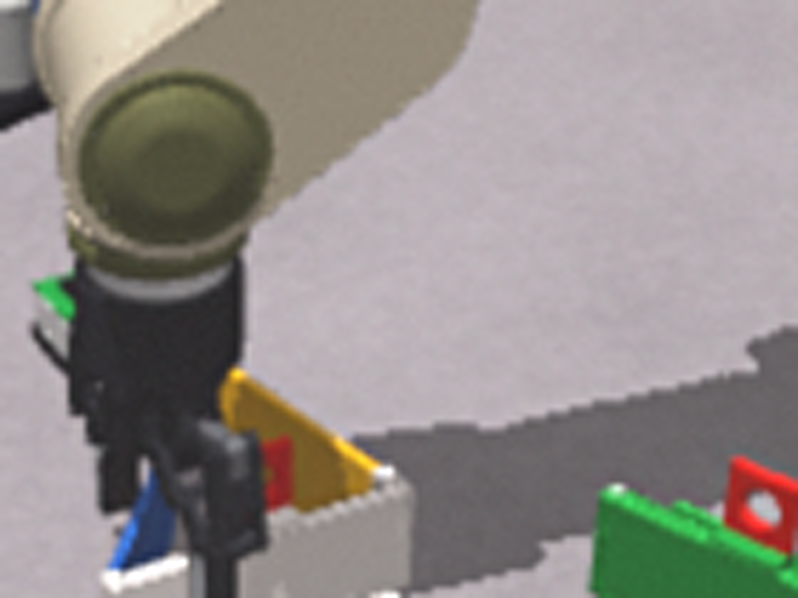

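move_arm(deltas=[[0,-0.3,0,0,0,0],[0,-0.3,0,0,0,0],[0,-0.3,0,0,0,0],[0,-0.3,0,0,0,0],[0,-0.3,0,0,0,0],[0,-0.3,0,0,0,0],[0,-0.2,0,0,0,0],[0,-0.15,0,0,0,0],[0,0,0,0,0,0],[0,0,0,0,0,0]], grip=7)

```text
time_s: 11.6
eef_pos: [565.8, -62.5, 34.1]
ee_rot: [-0.0, 1.0, 0.01, 0.0]
force: [-0.5, -0.2, 0.1]
grip_width: 0.822
```

move_arm(deltas=[[0,0,0,0,0,0],[0,0,0,0,0,0],[0,0,0,0,0,0],[0,0,0,0,0,0],[0,0,0,0,0,0],[0,0,0,0,0,0],[0,0,0,0,0,0],[0,0,0,0,0,0],[0,0,0,0,0,0],[0,0,0,0,0,0]], grip=2.4)

```text
time_s: 12.6
eef_pos: [565.9, -62.6, 34.1]
ee_rot: [0.0, 1.0, 0.01, 0.0]
force: [-0.3, -1.7, 0.5]
grip_width: 0.282
```

Run:
```python
from h import *
cv2.imwrite("pics/w7.png",eyes.capture("wrist"))
plan([567,-63,34],1.1,n=9)
```

```text
now [565.9 -62.6  34.1] th 1.09 d [ 1.1 -0.4 -0.1] rot [ 0.   -0.01 -0.01] F [-0.2 -1.4  0.5] t 12.65 g 0.279
[[0.01,0.01,0.0,0.0,-0.0,-0.0],[0.01,0.01,0.0,0.0,-0.0,-0.0],[0.01,0.01,0.0,0.0,-0.0,-0.0],[0.01,0.01,0.0,0.0,-0.0,-0.0],[0.01,0.01,0.0,0.0,-0.0,-0.0],[0.01,0.01,0.0,0.0,-0.0,-0.0],[0.01,0.01,0.0,0.0,-0.0,-0.0],[0.01,0.01,0.0,0.0,-0.0,-0.0],[0.01,0.01,0.0,0.0,-0.0,-0.0],[0,0,0,0,0,0]]
max mm 0.1414213562373095
```

View pics/w7.png

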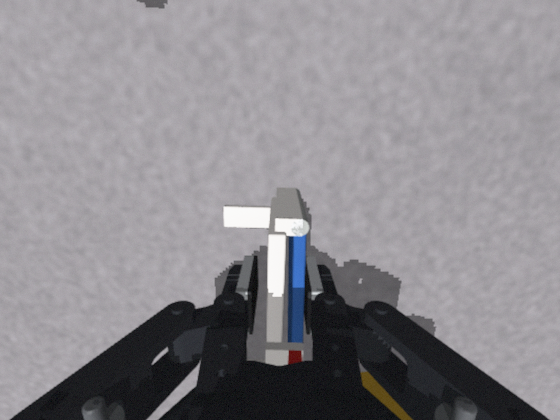

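The blue leaf now lies along the white one, at about (297,285). I'll squeeze it home lightly, then open and retreat.

move_arm(deltas=[[0,0,0,0,0,0],[0,0,0,0,0,0],[0,0,0,0,0,0],[0,0,0,0,0,0],[0,0,0,0,0,0],[0,0,0,0,0,0],[0,0,0,0,0,0],[0,0,0,0,0,0],[0,0,0,0,0,0],[0,0,0,0,0,0]], grip=1.65)

```text
time_s: 13.65
eef_pos: [565.8, -62.4, 34.2]
ee_rot: [-0.0, 1.0, 0.01, 0.0]
force: [0.5, 2.3, 2.9]
grip_width: 0.198
```

move_arm(deltas=[[0,0,0,0,0,0],[0,0,0,0,0,0],[0,0,0,0,0,0],[0,0,0,0,0,0],[0,0,-0.5,0,0,0],[0,0,-1.5,0,0,0],[0,0,-2.0,0,0,0],[0,0,-2.0,0,0,0],[0,0,-2.0,0,0,0],[0,0,-2.0,0,0,0]], grip=8.5)

```text
time_s: 14.65
eef_pos: [565.8, -62.5, 135.3]
ee_rot: [0.0, 1.0, 0.01, 0.0]
force: [-0.4, -0.1, 0.2]
grip_width: 0.993
```

Run:
```python
from h import *
p=eyes.camera_params("wrist"); np.save("w8.npy",p["camera_from_world"])
cv2.imwrite("pics/w8.png",eyes.capture("wrist"))
im=eyes.capture("side"); crop(im,240,170,140,105,5.7,"pics/s8.png")
plan([421,-84,134],1.1,n=4)
```

```text
now [567.  -62.9 136.9] th 1.1 d [-146.   -21.1   -2.9] rot [ 0.1  -0.28 -0.  ] F [ 0.4 -0.5  0.2] t 14.75 g 0.998
[[-3.66,0.46,0.06,0.02,-0.07,-0.0],[-3.66,0.46,0.06,0.02,-0.07,-0.0],[-3.66,0.46,0.06,0.02,-0.07,-0.0],[-3.66,0.46,0.07,0.02,-0.07,-0.0],[0,0,0,0,0,0],[0,0,0,0,0,0],[0,0,0,0,0,0],[0,0,0,0,0,0],[0,0,0,0,0,0],[0,0,0,0,0,0]]
max mm 36.894579547678816
```

View pics/w8.png

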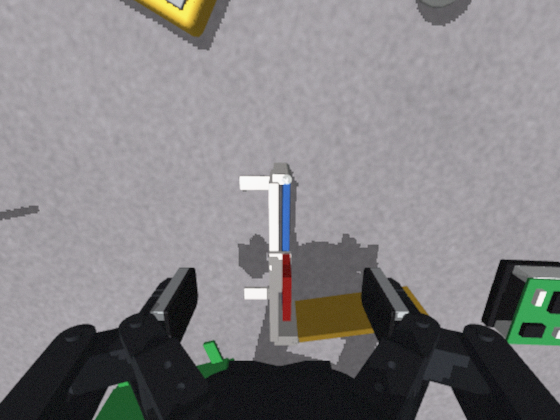

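View pics/s8.png

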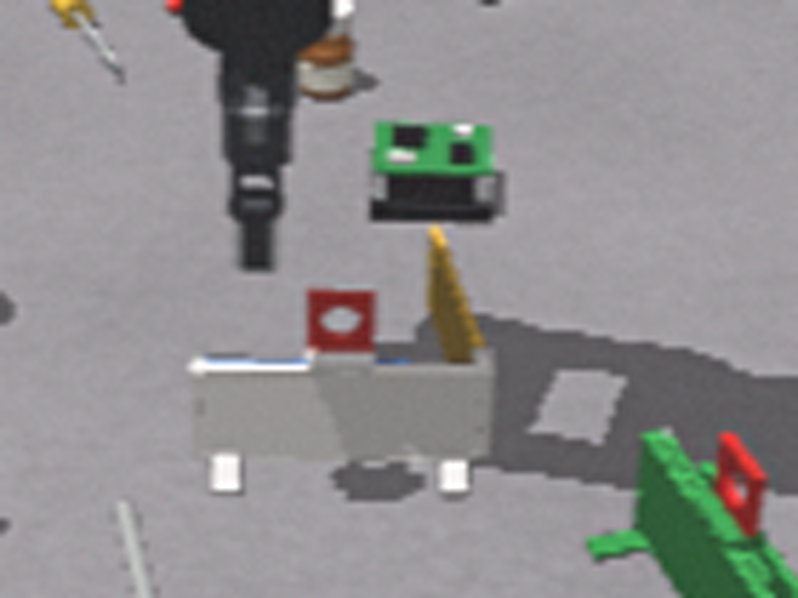

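Run:
```python
from h import *
p=eyes.camera_params("wrist");p["camera_from_world"]=np.load("w8.npy")
im=cv2.imread("pics/w8.png"); crop(im,230,160,100,195,4,"pics/w8c.png")
print(proj("w",[[542.9,-68.1,103],[506.9,-68.9,103]],p))
for n,uv,z in [("foot far",(240,183),5),("foot near",(244,293.5),5),("tab near",(286.5,319),103)]: print(n,plane("w",uv,z,p).round(1))
```

```text
[[286.80417922 276.34203627]
 [286.48065342 319.80137749]]
foot far [585.5 -24.3   5. ]
foot near [461.8 -25.9   5. ]
tab near [507.6 -68.9 103. ]
```

View pics/w8c.png

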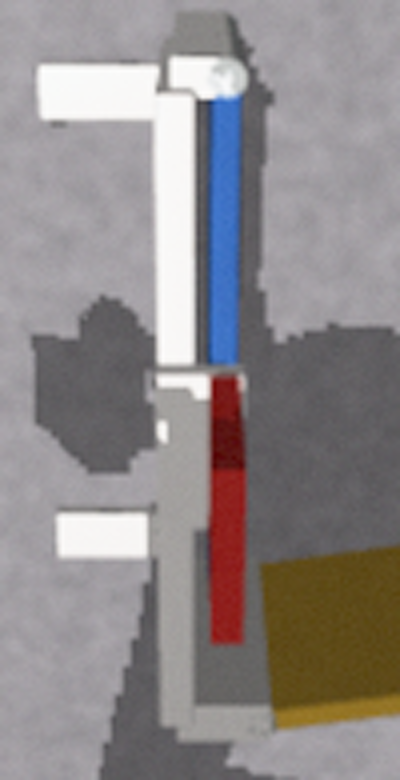

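Run:
```python
from h import *
p=eyes.camera_params("wrist");p["camera_from_world"]=np.load("w8.npy")
for uv,z in [((205,345),5),((222,362),5),((225,362),62)]: print(plane("w",uv,z,p).round(1))
for uv,z in [((352,238),0),((358,221),62)]: print(plane("scene",uv,z).round(1))
plan([421,-88,137],1.0,n=5)
```

```text
[390.5  21.1   5. ]
[365.4   2.2   5. ]
[424.4 -13.7  62. ]
[384.7   8.9   0. ]
[377.9  18.   62. ]
now [567.  -62.9 136.9] th 1.1 d [-1.46e+02 -2.51e+01  1.00e-01] rot [ 0.1  -0.28  0.1 ] F [ 0.4 -0.5  0.2] t 14.75 g 0.998
[[-2.93,0.45,-0.02,0.02,-0.06,0.02],[-2.93,0.45,-0.01,0.02,-0.06,0.02],[-2.93,0.45,-0.01,0.02,-0.06,0.02],[-2.93,0.45,-0.01,0.02,-0.06,0.02],[-2.93,0.45,-0.0,0.02,-0.06,0.02],[0,0,0,0,0,0],[0,0,0,0,0,0],[0,0,0,0,0,0],[0,0,0,0,0,0],[0,0,0,0,0,0]]
max mm 29.644223720650878
```

move_arm(deltas=[[-2.9,0.5,0,0,0,0],[-2.95,0.5,0,0,0,0],[-2.95,0.5,0,0,0,0],[-2.95,0.5,0,0,0,0],[-2.95,0.5,0.6,0,0,0],[0,0,2.0,0,0,0],[0,0,2.4,0,0,0],[0,0,2.4,0,0,0],[0,0,1.8,0,0,0],[0,0,1.0,0,0,0]])

```text
time_s: 15.75
eef_pos: [418.4, -89.9, 30.4]
ee_rot: [-0.001, 1.0, 0.009, -0.001]
force: [0.1, -0.5, -0.4]
grip_width: 0.993
```

Run:
```python
from h import *
cv2.imwrite("pics/w9.png",eyes.capture("wrist"))
im=eyes.capture("side"); crop(im,240,170,140,105,5.7,"pics/s9.png")
plan([485,-87,34],1.0,n=9)
```

```text
now [418.6 -90.   31. ] th 1.09 d [66.4  3.   3. ] rot [-0.08  0.14  0.09] F [0.1 0.6 0.8] t 15.85 g 0.991
[[0.74,-0.02,-0.04,-0.01,0.02,0.01],[0.74,-0.02,-0.04,-0.01,0.02,0.01],[0.74,-0.02,-0.03,-0.01,0.02,0.01],[0.74,-0.02,-0.03,-0.01,0.02,0.01],[0.74,-0.02,-0.03,-0.01,0.02,0.01],[0.74,-0.02,-0.03,-0.01,0.02,0.01],[0.74,-0.02,-0.03,-0.01,0.02,0.01],[0.74,-0.02,-0.03,-0.01,0.02,0.01],[0.74,-0.02,-0.03,-0.01,0.02,0.01],[0,0,0,0,0,0]]
max mm 7.413501197140255
```

View pics/w9.png

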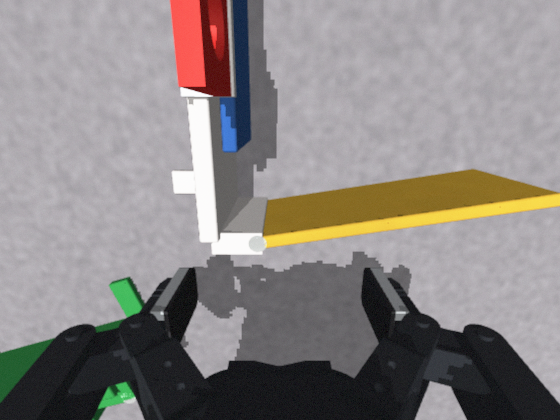

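View pics/s9.png

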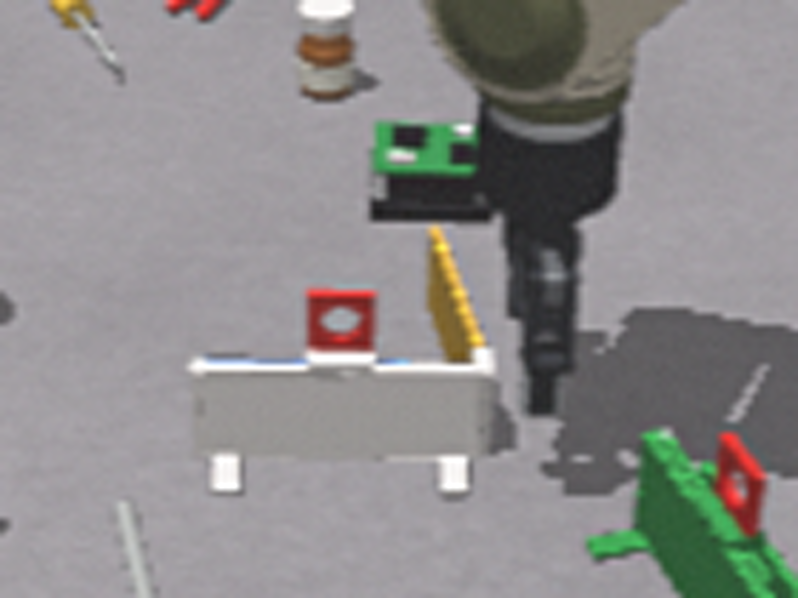

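move_arm(deltas=[[0.3,-0.25,-0.2,0,0,0],[0.6,-0.25,-0.15,0,0,0],[0.75,0,0,0,0,0],[0.75,0,0,0,0,0],[0.75,0,0,0,0,0],[0.75,0,0,0,0,0],[0.75,0,0,0,0,0],[0.75,0,0,0,0,0],[0.75,0,0,0,0,0],[0.5,0,0,0,0,0]])

```text
time_s: 16.85
eef_pos: [486.4, -84.1, 35.5]
ee_rot: [0.0, 1.0, 0.01, 0.0]
force: [-0.9, 0.4, -0.2]
grip_width: 0.997
```

Run:
```python
from h import *
cv2.imwrite("pics/w10.png",eyes.capture("wrist"))
plan([485,-69,34],1.0,n=9)
```

```text
now [486.9 -84.2  35.6] th 1.1 d [-1.9 15.2 -1.6] rot [ 0.01 -0.05  0.1 ] F [ 0.8 -0.7  0.2] t 16.9 g 0.993
[[-0.02,-0.17,0.02,0.0,-0.01,0.01],[-0.02,-0.17,0.02,0.0,-0.01,0.01],[-0.02,-0.17,0.02,0.0,-0.01,0.01],[-0.02,-0.17,0.02,0.0,-0.01,0.01],[-0.02,-0.17,0.02,0.0,-0.01,0.01],[-0.02,-0.17,0.02,0.0,-0.01,0.01],[-0.02,-0.17,0.02,0.0,-0.01,0.01],[-0.02,-0.17,0.02,0.0,-0.01,0.01],[-0.02,-0.17,0.02,0.0,-0.01,0.01],[0,0,0,0,0,0]]
max mm 1.7233687939614086
```

View pics/w10.png

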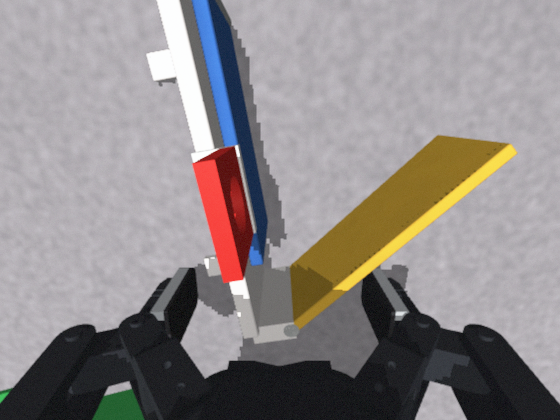

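Run:
```python
from h import *
p=eyes.camera_params("wrist"); np.save("w10.npy",p["camera_from_world"])
im=eyes.capture("side"); crop(im,240,170,140,105,5.7,"pics/s10.png")
for n,uv,z in [("bl",(194,0),58),("bl2",(256,262),58),("wr",(178,0),62),("wr2",(212,150),62),("tabfar",(204,158),103),("tabnear",(232,280),103),("yel end",(515,149),58),("yel h",(298,327),58),("foot",(150,68),0)]: print(n,plane("w",uv,z,p).round(1))
```

```text
bl [606.9 -51.5  58. ]
bl2 [504.1 -72.9  58. ]
wr [605.5 -47.1  62. ]
wr2 [555.4 -56.   62. ]
tabfar [558.1 -63.1 103. ]
tabnear [522.1 -69.2 103. ]
yel end [ 557.9 -178.9   58. ]
yel h [467.8 -93.9  58. ]
foot [592.6  -9.8   0. ]
```

View pics/s10.png

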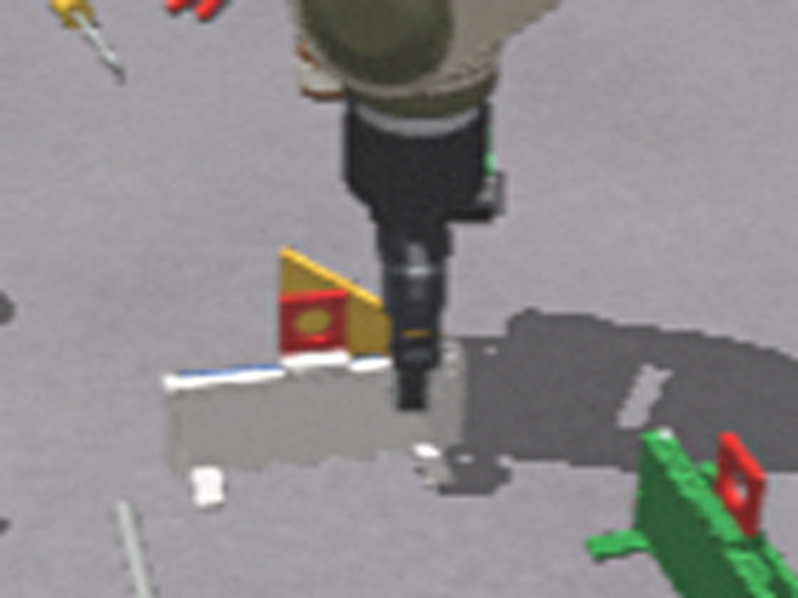

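Run:
```python
from h import *
plan([489,-75.3,34.5],10.5,n=9)
```

```text
now [486.4 -84.1  35.6] th 1.11 d [ 2.6  8.8 -1.1] rot [ 0.02 -0.03 -9.39] F [ 1.  -0.7 -1. ] t 16.95 g 0.995
[[0.03,-0.1,0.01,0.0,-0.0,-1.04],[0.03,-0.1,0.01,0.0,-0.0,-1.04],[0.03,-0.1,0.01,0.0,-0.0,-1.04],[0.04,-0.1,0.01,0.0,-0.0,-1.04],[0.04,-0.09,0.01,0.0,-0.0,-1.04],[0.04,-0.09,0.01,0.0,-0.0,-1.04],[0.04,-0.09,0.01,0.0,-0.0,-1.04],[0.04,-0.09,0.01,0.0,-0.0,-1.04],[0.04,-0.09,0.01,0.0,-0.0,-1.04],[0,0,0,0,0,0]]
max mm 1.0816653826391969
```

move_arm(deltas=[[0.03,-0.1,0,0,0,-1.04],[0.03,-0.1,0,0,0,-1.04],[0.03,-0.1,0,0,0,-1.04],[0.03,-0.1,0,0,0,-1.04],[0.03,-0.1,0,0,0,-1.04],[0.03,-0.1,0,0,0,-1.04],[0.03,-0.1,0,0,0,-1.04],[0.03,-0.1,0,0,0,-1.04],[0.03,-0.1,0,0,0,-1.04],[0,0,0,0,0,0]])

```text
time_s: 17.95
eef_pos: [487.6, -74.7, 35.6]
ee_rot: [-0.0, 0.996, 0.092, -0.0]
force: [0.7, -0.2, 0.6]
grip_width: 0.994
```

move_arm(deltas=[[0,0,0,0,0,0],[0,0,0,0,0,0],[0,0,0,0,0,0],[0,0,0,0,0,0],[0,0,0,0,0,0],[0,0,0,0,0,0],[0,0,0,0,0,0],[0,0,0,0,0,0],[0,0,0,0,0,0],[0,0,0,0,0,0]], grip=4.5)

```text
time_s: 18.95
eef_pos: [487.6, -74.9, 35.6]
ee_rot: [0.0, 0.996, 0.091, 0.0]
force: [-0.4, -1.5, 0.8]
grip_width: 0.527
```

Run:
```python
from h import *
p=eyes.camera_params("wrist"); np.save("w11.npy",p["camera_from_world"])
cv2.imwrite("pics/w11.png",eyes.capture("wrist"))
plan([490,-75.3,34.5],10.5,n=9)
```

```text
now [487.6 -74.9  35.6] th 10.45 d [ 2.4 -0.4 -1.1] rot [-0.   -0.   -0.05] F [ 0.3 -1.1  1.3] t 19.0 g 0.523
[[0.03,0.01,0.01,-0.0,-0.0,-0.01],[0.03,0.01,0.01,-0.0,-0.0,-0.01],[0.03,0.01,0.01,-0.0,-0.0,-0.01],[0.03,0.01,0.01,-0.0,-0.0,-0.01],[0.03,0.01,0.01,-0.0,-0.0,-0.01],[0.03,0.01,0.01,-0.0,-0.0,-0.01],[0.03,0.01,0.01,-0.0,-0.0,-0.01],[0.03,0.01,0.01,-0.0,-0.0,-0.01],[0.03,0.01,0.01,-0.0,-0.0,-0.01],[0,0,0,0,0,0]]
max mm 0.33166247903553997
```

View pics/w11.png

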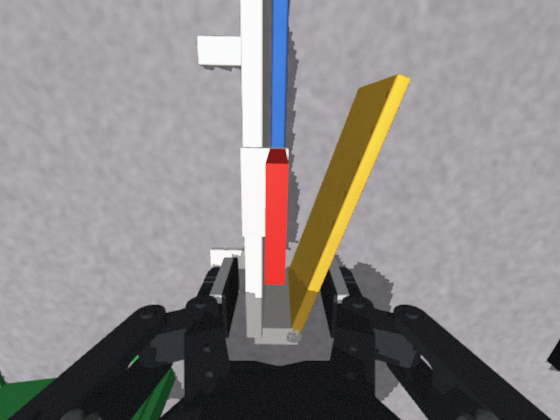

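move_arm(deltas=[[0,0,0,0,0,0],[0,0,0,0,0,0],[0,0,0,0,0,0],[0,0,0,0,0,0],[0,0,0,0,0,0],[0,0,0,0,0,0],[0,0,0,0,0,0],[0,0,0,0,0,0],[0,0,0,0,0,0],[0,0,0,0,0,0]], grip=2.75)

```text
time_s: 20.0
eef_pos: [487.5, -74.9, 35.6]
ee_rot: [-0.0, 0.996, 0.091, -0.0]
force: [-0.7, 0.6, 0.6]
grip_width: 0.324
```

Run:
```python
from h import *
p=eyes.camera_params("wrist"); np.save("w12.npy",p["camera_from_world"])
cv2.imwrite("pics/w12.png",eyes.capture("wrist"))
plan([490,-75.3,34.5],10.5,n=9)
```

```text
now [487.5 -74.9  35.6] th 10.45 d [ 2.5 -0.4 -1.1] rot [-0.    0.01 -0.05] F [-0.2  0.4  0.7] t 20.05 g 0.325
[[0.03,0.01,0.01,-0.0,0.0,-0.01],[0.03,0.01,0.01,-0.0,0.0,-0.01],[0.03,0.01,0.01,-0.0,0.0,-0.01],[0.03,0.01,0.01,-0.0,0.0,-0.01],[0.03,0.01,0.01,-0.0,0.0,-0.01],[0.03,0.01,0.01,-0.0,0.0,-0.01],[0.03,0.01,0.01,-0.0,0.0,-0.01],[0.03,0.01,0.01,-0.0,0.0,-0.01],[0.03,0.01,0.01,-0.0,0.0,-0.01],[0,0,0,0,0,0]]
max mm 0.33166247903553997
```

View pics/w12.png

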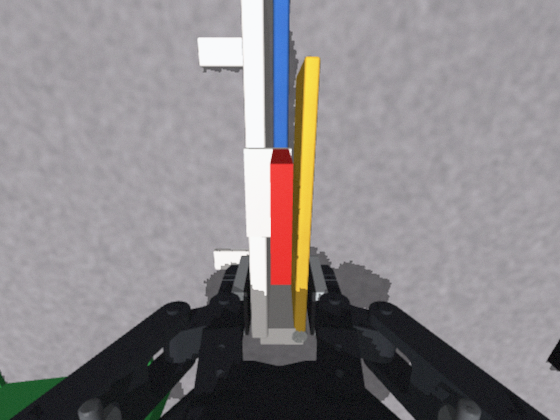

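move_arm(deltas=[[0,0,0,0,0,0],[0,0,0,0,0,0],[0,0,0,0,0,0],[0,0,0,0,0,0],[0,0,0,0,0,0],[0,0,0,0,0,0],[0,0,0,0,0,0],[0,0,0,0,0,0],[0,0,0,0,0,0],[0,0,0,0,0,0]], grip=2.5)

```text
time_s: 21.05
eef_pos: [487.6, -74.9, 35.6]
ee_rot: [0.0, 0.996, 0.091, 0.0]
force: [-1.1, -0.2, 3.8]
grip_width: 0.31
```

Run:
```python
from h import *
p=eyes.camera_params("wrist"); np.save("w13.npy",p["camera_from_world"])
cv2.imwrite("pics/w13.png",eyes.capture("wrist"))
plan([490,-75.3,34.5],10.5,n=9)
```

```text
now [487.6 -74.9  35.7] th 10.45 d [ 2.4 -0.4 -1.2] rot [ 0.   -0.01 -0.05] F [-1.4 -0.4  5. ] t 21.1 g 0.308
[[0.03,0.01,0.01,0.0,-0.0,-0.01],[0.03,0.01,0.01,0.0,-0.0,-0.01],[0.03,0.01,0.01,0.0,-0.0,-0.01],[0.03,0.01,0.01,0.0,-0.0,-0.01],[0.03,0.01,0.01,0.0,-0.0,-0.01],[0.03,0.01,0.01,0.0,-0.0,-0.01],[0.03,0.01,0.01,0.0,-0.0,-0.01],[0.03,0.01,0.01,0.0,-0.0,-0.01],[0.03,0.01,0.01,0.0,-0.0,-0.01],[0,0,0,0,0,0]]
max mm 0.33166247903553997
```

View pics/w13.png

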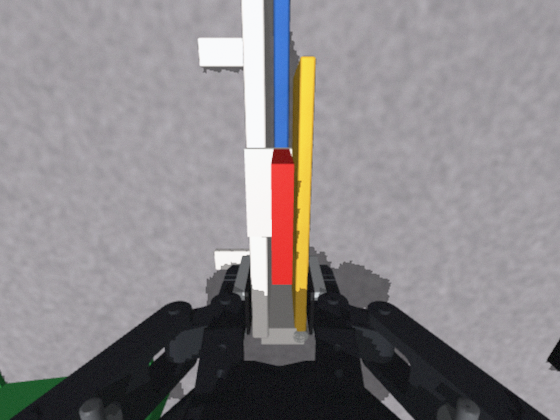

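Run:
```python
from h import *
p=eyes.camera_params("wrist");p["camera_from_world"]=np.load("w13.npy")
im=cv2.imread("pics/w13.png"); crop(im,230,0,100,150,5,"pics/w13a.png"); crop(im,230,150,100,195,4,"pics/w13b.png")
for a,b,z in [((301,57),(296,330),58),((315,57),(306,310),58),((246.5,149),(246.5,149),62),((243,10),(246,146),62),((276,10),(275,146),58),((272,165),(271,284),103)]:
    A=plane("w",a,z,p);B=plane("w",b,z,p); d=A-B; print(A.round(1),B.round(1),np.degrees(np.arctan2(d[1],d[0])).round(2))
```

```text
[590.1 -64.   58. ] [468.4 -87.1  58. ] 10.72
[591.  -69.2  58. ] [481.1 -89.5  58. ] 10.5
[553.6 -49.4  62. ] [553.6 -49.4  62. ] 0.0
[599.9 -41.3  62. ] [554.7 -49.1  62. ] 9.74
[603.1 -52.2  58. ] [556.4 -60.3  58. ] 9.84
[556.  -60.2 103. ] [520.8 -66.2 103. ] 9.6
```

View pics/w13a.png

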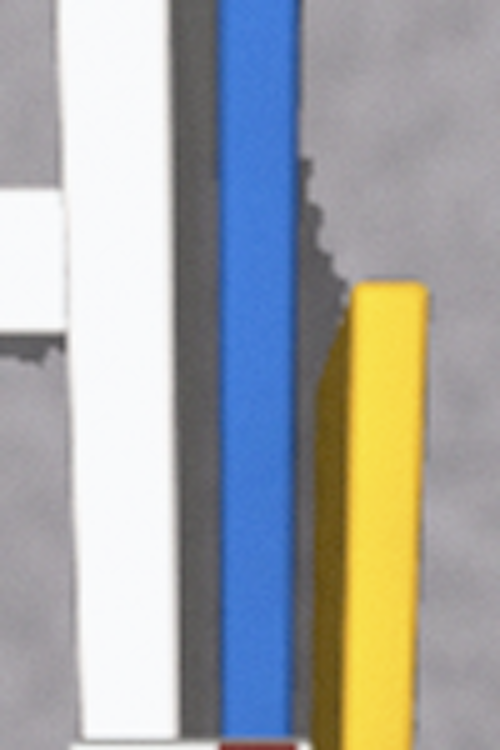

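View pics/w13b.png

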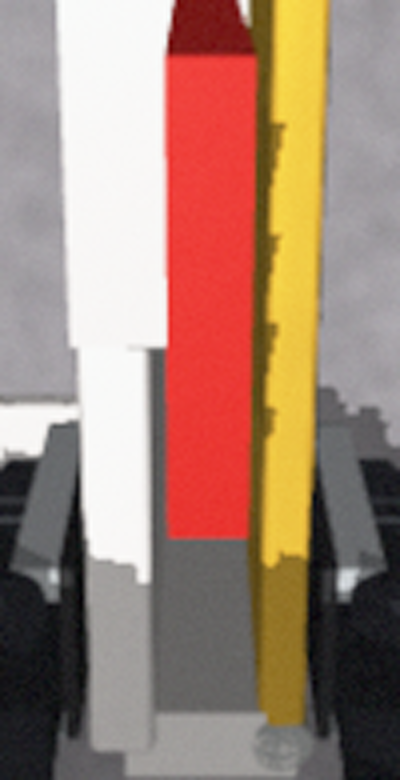

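Both leaves are flat, with their top edges parallel to the white leaf within about 1° (w13). I'll open, rise and turn for an edge grip on the tab.

move_arm(deltas=[[0,0,0,0,0,0],[0,0,0,0,0,0],[0,0,0,0,0,0],[0,0,-1.0,0,0,0],[0,0,-2.5,0,0,0],[0,0,-3.5,0,0,0],[0,0,-3.0,0,0,0],[1.0,0,-1.5,0,0,-8.5],[1.5,0,0,0,0,-8.5],[1.5,0,0,0,0,-8.5]], grip=8.5)

```text
time_s: 22.1
eef_pos: [525.6, -61.4, 152.0]
ee_rot: [0.001, 0.95, 0.311, 0.001]
force: [0.0, 0.9, 0.4]
grip_width: 0.996
```

Run:
```python
from h import *
plan([538.9,-66.2,150],99.8,n=9)
```

```text
now [525.6 -61.4 152. ] th 36.27 d [13.3 -4.8 -2. ] rot [  0.12  -0.   -63.53] F [0.  0.9 0.4] t 22.1 g 0.996
[[0.09,0.13,0.02,0.01,-0.0,-7.06],[0.07,0.14,0.02,0.01,-0.0,-7.06],[0.05,0.15,0.02,0.01,-0.0,-7.06],[0.03,0.15,0.02,0.01,-0.0,-7.06],[0.02,0.16,0.02,0.01,-0.0,-7.06],[-0.0,0.16,0.02,0.01,-0.0,-7.06],[-0.02,0.16,0.02,0.01,-0.0,-7.06],[-0.04,0.15,0.02,0.01,-0.0,-7.06],[-0.06,0.14,0.02,0.01,-0.0,-7.06],[0,0,0,0,0,0]]
max mm 1.624807680927192
```

move_arm(deltas=[[0.09,0.13,0,0,0,-7.1],[0.07,0.14,0,0,0,-7.1],[0.05,0.15,0,0,0,-7.1],[0.03,0.15,0,0,0,-7.1],[0.02,0.16,0,0,0,-7.1],[0,0.16,0,0,0,-7.1],[-0.02,0.16,0,0,0,-7.1],[-0.04,0.15,0,0,0,-7.1],[-0.06,0.14,0,0,0,-7.0],[0,0,0,0,0,0]])

```text
time_s: 23.1
eef_pos: [538.3, -66.1, 151.2]
ee_rot: [0.0, 0.644, 0.765, 0.0]
force: [-0.5, 0.6, -0.3]
grip_width: 0.99
```

Run:
```python
from h import *
p=eyes.camera_params("wrist"); np.save("w14.npy",p["camera_from_world"])
cv2.imwrite("pics/w14.png",eyes.capture("wrist"))
im=eyes.capture("scene"); crop(im,250,150,140,105,5.7,"pics/sc14.png")
im=eyes.capture("side"); crop(im,240,170,140,105,5.7,"pics/s14.png")
plan([538.9,-66.2,70],99.8,n=9)
```

```text
now [538.2 -66.  150.9] th 99.58 d [  0.7  -0.2 -80.9] rot [ 0.01  0.01 -0.22] F [0.4 0.3 0.4] t 23.25 g 0.997
[[-0.0,0.01,0.9,0.0,0.0,-0.02],[-0.0,0.01,0.9,0.0,0.0,-0.02],[-0.0,0.01,0.9,0.0,0.0,-0.02],[-0.0,0.01,0.9,0.0,0.0,-0.02],[-0.0,0.01,0.9,0.0,0.0,-0.02],[-0.0,0.01,0.9,0.0,0.0,-0.02],[-0.0,0.01,0.9,0.0,0.0,-0.02],[-0.0,0.01,0.9,0.0,0.0,-0.02],[-0.0,0.01,0.9,0.0,0.0,-0.02],[0,0,0,0,0,0]]
max mm 9.000555538409838
```

View pics/w14.png

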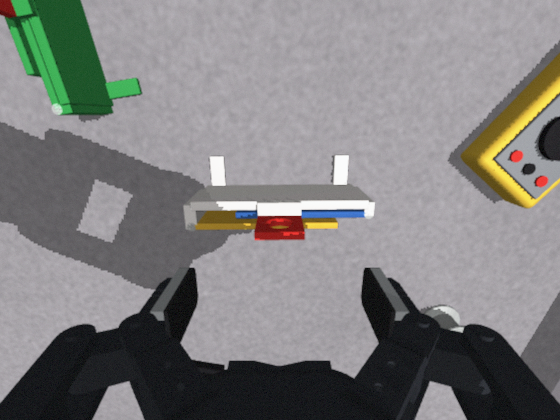

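View pics/s14.png

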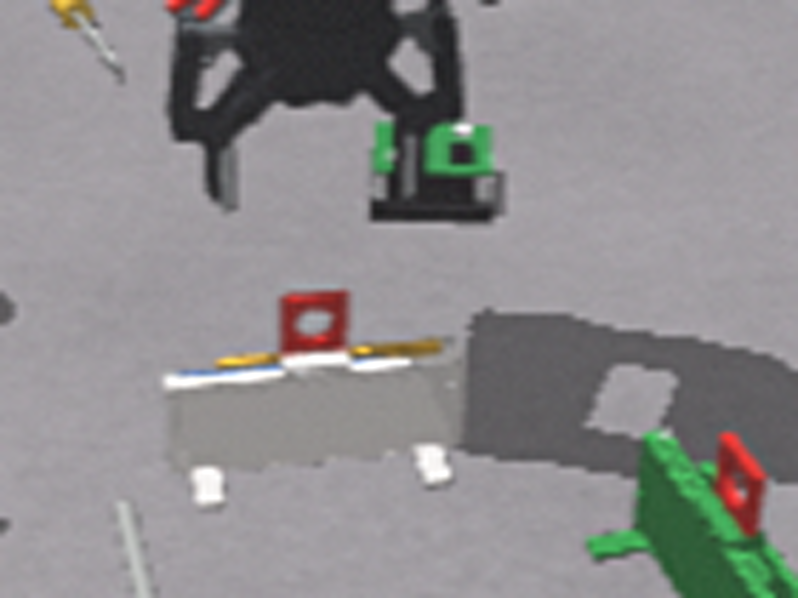

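Run:
```python
from h import *
p=eyes.camera_params("wrist");p["camera_from_world"]=np.load("w14.npy")
im=cv2.imread("pics/w14.png"); crop(im,180,180,200,75,4,"pics/w14a.png")
print(proj("w",[[538.9,-66.2,103]],p))
for uv in [(255,236),(304,236)]: print(plane("w",uv,103,p).round(1))
```

```text
[[278.60617896 236.01527344]]
[522.3 -69.1 103. ]
[556.8 -63.1 103. ]
```

View pics/w14a.png

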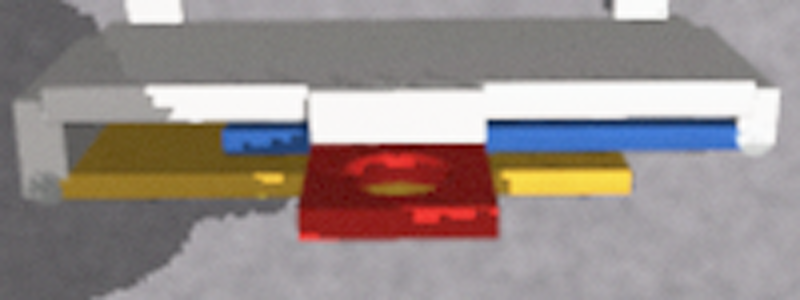

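move_arm(deltas=[[0,0.02,0.9,0,0,0],[0,0.02,0.95,0,0,0],[0,0.02,0.95,0,0,0],[0,0.02,0.95,0,0,0],[0,0.02,0.95,0,0,0],[0,0,0.95,0,0,0],[0,0,0.95,0,0,0],[0,0,0.95,0,0,0],[0,0,0.7,0,0,0],[0,0,0,0,0,0]], grip=6)

```text
time_s: 24.25
eef_pos: [538.8, -65.8, 67.1]
ee_rot: [-0.001, 0.644, 0.765, -0.0]
force: [-1.1, 0.7, 0.6]
grip_width: 0.704
```

move_arm(deltas=[[0,0,0,0,0,0],[0,0,0,0,0,0],[0,0,0,0,0,0],[0,0,0,0,0,0],[0,0,0,0,0,0],[0,0,0,0,0,0],[0,0,0,0,0,0],[0,0,0,0,0,0],[0,0,0,0,0,0],[0,0,0,0,0,0]], grip=2, newtons=60)

```text
time_s: 25.25
eef_pos: [539.7, -66.1, 68.7]
ee_rot: [0.001, 0.644, 0.765, 0.0]
force: [0.2, -0.7, 5.5]
grip_width: 0.409
```

Run:
```python
from h import *
im=eyes.capture("side"); crop(im,240,170,140,105,5.7,"pics/s15.png")
plan([538.9,-66.2,160],None,n=9)
```

```text
now [539.7 -66.1  68.8] th 99.75 d [-0.8 -0.1 91.2] rot [0.08 0.04 0.  ] F [-0.1 -1.1  5.7] t 25.3 g 0.409
[[-0.0,-0.01,-1.01,0.01,0.0,0.0],[-0.0,-0.01,-1.01,0.01,0.0,0.0],[-0.0,-0.01,-1.01,0.01,0.0,0.0],[-0.0,-0.01,-1.01,0.01,0.0,0.0],[-0.0,-0.01,-1.01,0.01,0.0,0.0],[-0.0,-0.01,-1.01,0.01,0.0,0.0],[-0.0,-0.01,-1.01,0.01,0.0,0.0],[0.0,-0.01,-1.01,0.01,0.0,0.0],[0.0,-0.01,-1.01,0.01,0.0,0.0],[0,0,0,0,0,0]]
max mm 10.100495037373168
```

View pics/s15.png

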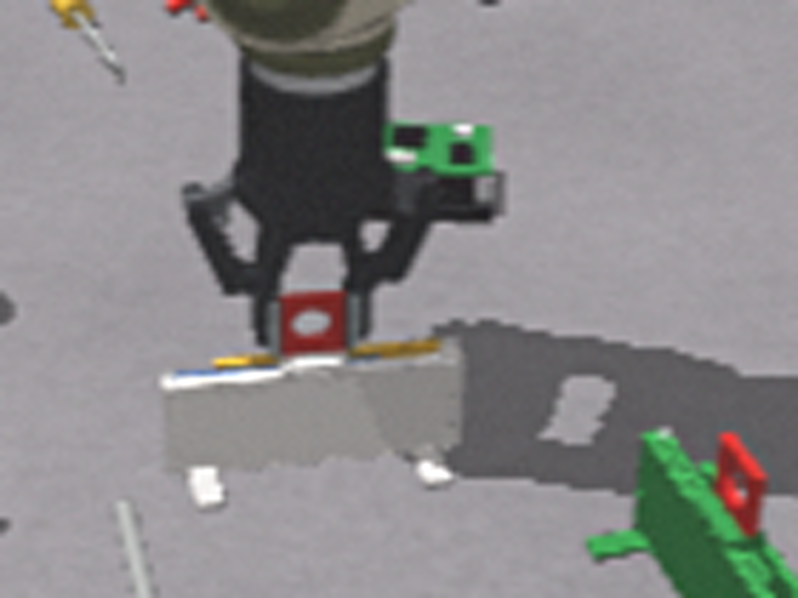

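move_arm(deltas=[[0,0,-0.3,0,0,0],[0,0,-0.8,0,0,0],[0,0,-1.3,0,0,0],[0,0,-1.5,0,0,0],[0,0,-1.5,0,0,-1.0],[0,0,-1.5,0,0,-1.3],[0,0,-1.5,0,0,-1.3],[0,0,-1.4,0,0,-1.0],[0,0,-1.0,0,0,-0.6],[0,0,-0.4,0,0,0]])

```text
time_s: 26.3
eef_pos: [539.5, -66.0, 181.5]
ee_rot: [0.001, 0.609, 0.793, 0.0]
force: [0.2, -0.7, -2.5]
grip_width: 0.406
```

Run:
```python
from h import *
im=eyes.capture("side"); crop(im,220,130,160,120,5,"pics/s16.png")
plan([623,165,178],105,n=9)
```

```text
now [539.5 -66.  181.4] th 104.94 d [ 83.5 231.   -3.4] rot [ 0.08  0.05 -0.06] F [ 0.1  0.1 -2.2] t 26.35 g 0.41
[[2.24,1.56,0.04,0.01,0.01,-0.01],[2.24,1.56,0.04,0.01,0.01,-0.01],[2.24,1.56,0.04,0.01,0.01,-0.01],[2.24,1.56,0.04,0.01,0.01,-0.01],[2.24,1.56,0.04,0.01,0.01,-0.01],[2.24,1.56,0.04,0.01,0.01,-0.01],[2.24,1.56,0.04,0.01,0.01,-0.01],[2.24,1.56,0.04,0.01,0.01,-0.01],[2.24,1.56,0.04,0.01,0.01,-0.01],[0,0,0,0,0,0]]
max mm 27.29981684920249
```

View pics/s16.png

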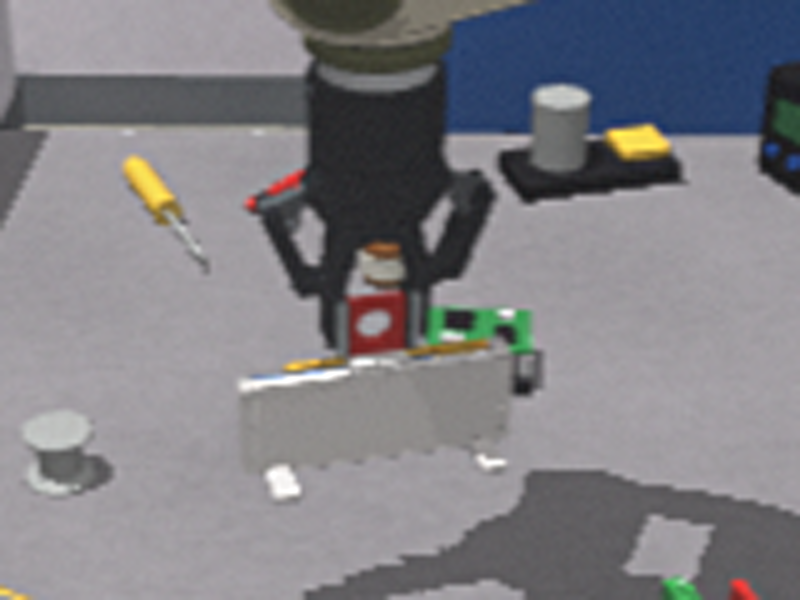

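move_arm(deltas=[[0.8,0.5,0,0,0,0],[1.8,1.2,0,0,0,0],[2.6,1.8,0,0,0,0],[2.9,2.0,0,0,0,0],[2.9,2.0,0,0,0,0],[2.9,2.0,0,0,0,0],[2.6,1.8,0,0,0,0],[1.8,1.4,0,0,0,0],[1.2,0.9,0,0,0,0],[0.7,0.4,0,0,0,0]])

```text
time_s: 27.35
eef_pos: [622.1, 167.2, 178.9]
ee_rot: [-0.001, 0.609, 0.793, -0.0]
force: [0.4, -0.1, -2.4]
grip_width: 0.405
```

Run:
```python
from h import *
plan([623,165,178],105,n=9)
cv2.imwrite("pics/w17.png",eyes.capture("wrist")); p=eyes.camera_params("wrist"); np.save("w17.npy",p["camera_from_world"])
im=eyes.capture("side"); crop(im,200,190,140,140,4.2,"pics/s17.png")
im=eyes.capture("scene");crop(im,270,170,140,140,4.2,"pics/sc17.png")
```

```text
now [622.1 167.2 178.9] th 105.02 d [ 0.9 -2.2 -0.9] rot [-0.1  -0.03  0.02] F [ 0.4 -0.1 -2.4] t 27.35 g 0.405
[[-0.03,0.0,0.01,-0.01,-0.0,0.0],[-0.03,0.0,0.01,-0.01,-0.0,0.0],[-0.03,0.0,0.01,-0.01,-0.0,0.0],[-0.03,0.0,0.01,-0.01,-0.0,0.0],[-0.03,0.0,0.01,-0.01,-0.0,0.0],[-0.03,0.0,0.01,-0.01,-0.0,0.0],[-0.03,0.0,0.01,-0.01,-0.0,0.0],[-0.03,0.0,0.01,-0.01,-0.0,0.0],[-0.03,0.0,0.01,-0.01,-0.0,0.0],[0,0,0,0,0,0]]
max mm 0.3162277660168379
```

View pics/w17.png

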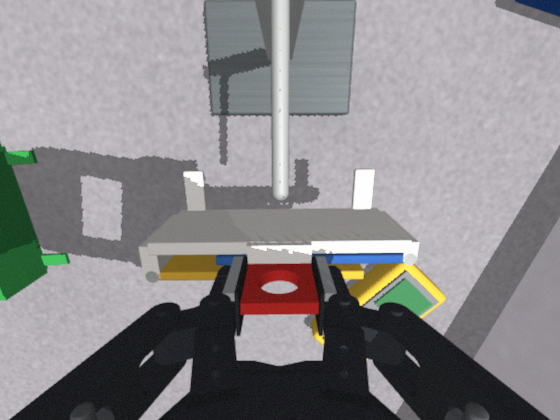

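View pics/s17.png

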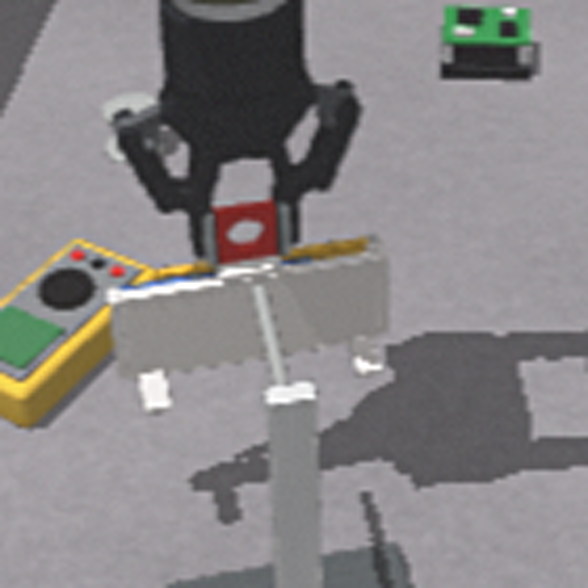

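View pics/sc17.png

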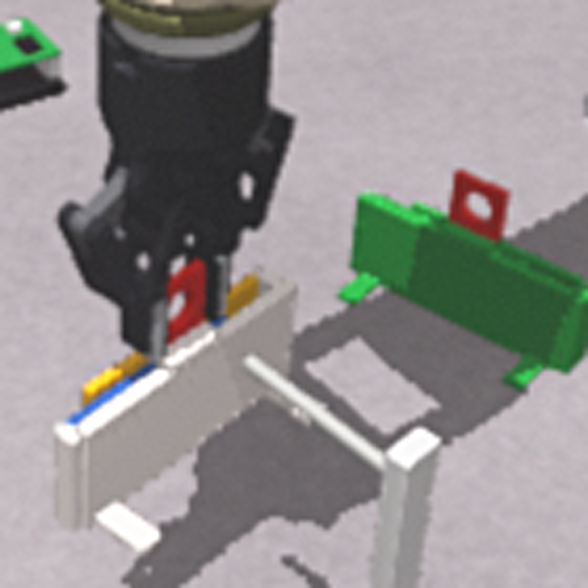

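Run:
```python
from h import *
sd=lambda u,v:np.array([200+u/4.2-.4,190+v/4.2-.4]); sc=lambda u,v:np.array([270+u/4.2-.4,170+v/4.2-.4])
p=eyes.camera_params("wrist");p["camera_from_world"]=np.load("w17.npy"); P["w"]=p
print("eye",tri([("scene",sc(180,304)),("side",sd(245,232))]))
print("tip",tri([("scene",sc(248,359)),("side",sd(259,287))]))
print("tip3",tri([("scene",sc(248,359)),("side",sd(259,287)),("w",np.array([280.5,196]))]))
print("tip z190 w",plane("w",(280.5,196),190,p),"peg far w", plane("w",(281,0),182,p))
print(proj("w",[[622.1,167.2,195],[622.1,167.2,213]],p))
```

```text
eye (array([622.74984775, 171.33983093, 197.06524275]), np.float64(0.1534926358230564))
tip (array([611.55825267, 212.7826573 , 190.32769366]), np.float64(0.34717544226782593))
tip3 (array([611.7309215 , 211.92721744, 189.89722469]), np.float64(0.3783175550979081))
tip z190 w [611.75685035 211.92066729 190.        ] peg far w [590.79028881 289.98657401 182.        ]
[[277.08174724 286.433268  ]
 [276.75607328 309.01954649]]
```

move_arm(deltas=[[0.2,0,0.1,0,0,0],[0.4,0,0.15,0,0,0],[0.5,0,0.1,0,0,0],[0.5,0,0.1,0,0,0],[0.5,0,0.1,0,0,0],[0.5,0,0,0,0,0],[0.5,0,0,0,0,0],[0.4,0,0,0,0,0],[0.2,0,0,0,0,0],[0,0,0,0,0,0]])

```text
time_s: 28.5
eef_pos: [612.8, 201.4, 174.7]
ee_rot: [0.0, 0.609, 0.793, 0.0]
force: [0.2, -0.2, -2.5]
grip_width: 0.407
```

Run:
```python
from h import *
plan([623,165,178],105,n=9)
cv2.imwrite("pics/w18.png",eyes.capture("wrist")); p=eyes.camera_params("wrist"); np.save("w18.npy",p["camera_from_world"])
im=eyes.capture("side"); crop(im,220,210,70,70,8,"pics/s18.png"); 
im=eyes.capture("scene");crop(im,290,210,80,80,7,"pics/sc18.png")
```

```text
now [612.8 201.4 174.7] th 104.97 d [ 10.2 -36.4   3.3] rot [ 0.01 -0.   -0.03] F [ 0.2 -0.2 -2.5] t 28.5 g 0.407
[[-0.42,0.01,-0.04,0.0,-0.0,-0.0],[-0.42,0.01,-0.04,0.0,-0.0,-0.0],[-0.42,0.01,-0.04,0.0,-0.0,-0.0],[-0.42,0.01,-0.04,0.0,-0.0,-0.0],[-0.42,0.01,-0.04,0.0,-0.0,-0.0],[-0.42,0.01,-0.04,0.0,-0.0,-0.0],[-0.42,0.01,-0.04,0.0,-0.0,-0.0],[-0.42,0.01,-0.04,0.0,-0.0,-0.0],[-0.42,0.01,-0.04,0.0,-0.0,-0.0],[0,0,0,0,0,0]]
max mm 4.220189569201838
```

View pics/w18.png

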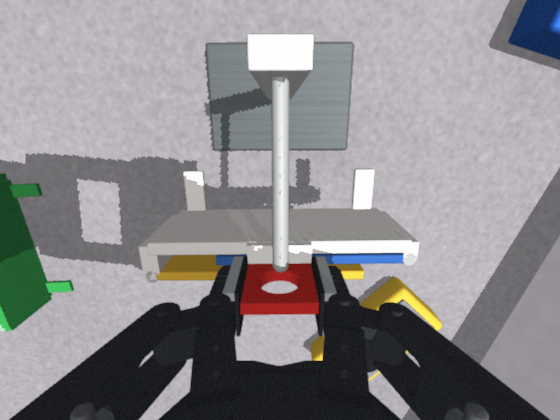

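View pics/s18.png

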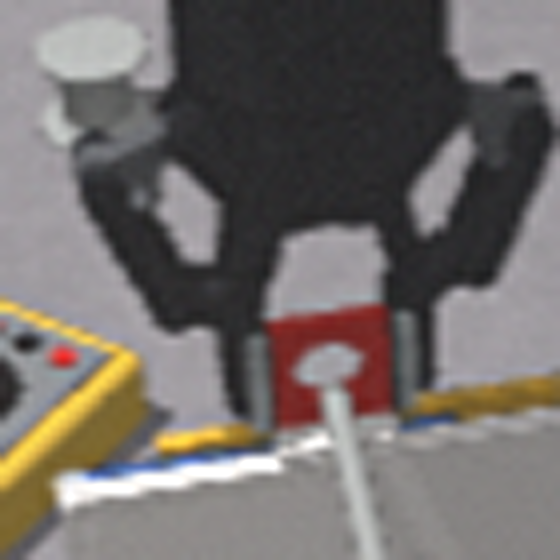

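View pics/sc18.png

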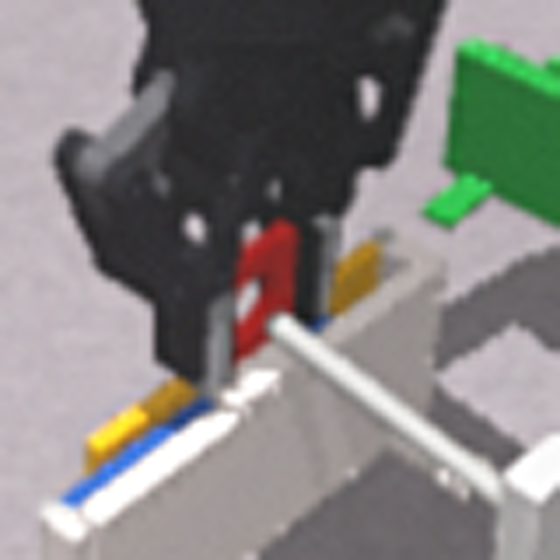

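Run:
```python
from h import *
sd=lambda u,v:np.array([220+u/8-.44,210+v/8-.44]); sc=lambda u,v:np.array([290+u/7-.43,210+v/7-.43])
print("eye",tri([("scene",sc(249,300)),("side",sd(327,367))]))
print("tip",tri([("scene",sc(276,324)),("side",sd(334,390))]))
tip=np.array([611.7,212.3,190])
for z in (188,190,192,194):
    e=np.array([613.8,203.,z]); print(z,(proj("side",e)[0]-[220-.44,210-.44])*8,(proj("scene",e)[0]-[290-.43,210-.43])*7)
print((proj("side",tip)[0]-[219.56,209.56])*8,(proj("scene",tip)[0]-[289.57,209.57])*7)
```

```text
eye (array([614.09961995, 204.34112916, 191.34063197]), np.float64(0.11691692185254965))
tip (array([611.48852291, 213.87558247, 189.55206739]), np.float64(0.5398820420610946))
188 [328.76567172 373.85912847] [246.58721269 305.31932481]
190 [328.46438962 368.54295891] [246.91081272 299.87610831]
192 [328.16234692 363.21336844] [247.2353113  294.41777759]
194 [327.85954074 357.87030617] [247.56071216 288.94426961]
[332.76413377 389.5379551 ] [271.75697165 316.53198123]
```

move_arm(deltas=[[0.2,0,0,0,0,0],[0.4,0,0,0,0,0],[0.5,0,0.03,0,0,0],[0.5,0,0.06,0,0,0],[0.5,0,0.06,0,0,0],[0.5,0,0.06,0,0,0],[0.5,0,0.06,0,0,0],[0.4,0,0.05,0,0,0],[0.2,0,0,0,0,0],[0,0,0,0,0,0]])

```text
time_s: 29.65
eef_pos: [603.2, 237.1, 171.4]
ee_rot: [-0.0, 0.609, 0.793, -0.0]
force: [0.5, -0.2, -3.3]
grip_width: 0.412
```

Run:
```python
from h import *
plan([623,165,178],105,n=9)
cv2.imwrite("pics/w19.png",eyes.capture("wrist")); p=eyes.camera_params("wrist"); np.save("w19.npy",p["camera_from_world"])
im=eyes.capture("side"); crop(im,220,220,70,70,8,"pics/s19.png"); 
im=eyes.capture("scene");crop(im,290,210,80,80,7,"pics/sc19.png")
```

```text
now [603.2 237.1 171.4] th 104.97 d [ 19.8 -72.1   6.6] rot [-0.   -0.   -0.03] F [ 0.5 -0.2 -3.3] t 29.65 g 0.412
[[-0.83,0.01,-0.07,-0.0,-0.0,-0.0],[-0.83,0.01,-0.07,-0.0,-0.0,-0.0],[-0.83,0.01,-0.07,-0.0,-0.0,-0.0],[-0.83,0.01,-0.07,-0.0,-0.0,-0.0],[-0.83,0.01,-0.07,-0.0,-0.0,-0.0],[-0.83,0.01,-0.07,-0.0,-0.0,-0.0],[-0.83,0.01,-0.07,-0.0,-0.0,-0.0],[-0.83,0.01,-0.07,-0.0,-0.0,-0.0],[-0.83,0.01,-0.07,-0.0,-0.0,-0.0],[0,0,0,0,0,0]]
max mm 8.330066026148891
```

View pics/w19.png

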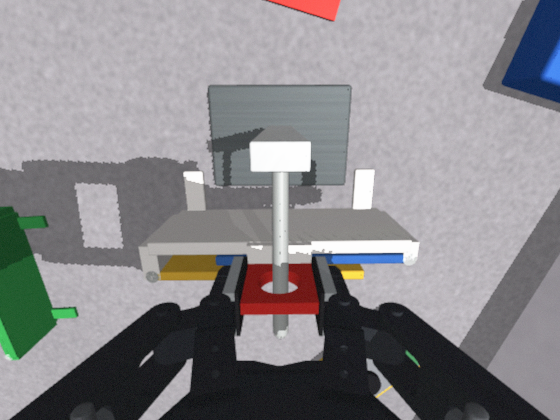

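View pics/s19.png

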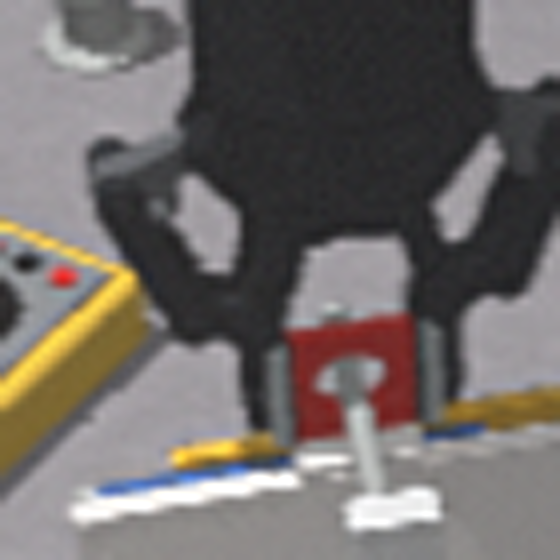

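View pics/sc19.png

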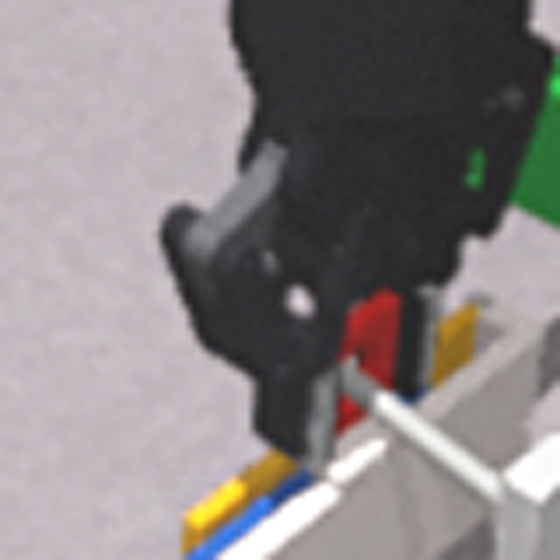

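The peg passes through the eye: in w19 the tab's top bar at (280,308) covers it, and the tip shows beyond at (281,332). Now I lower until the peg takes the weight.

move_arm(deltas=[[0,0,0.06,0,0,0],[0,0,0.08,0,0,0],[0,0,0.08,0,0,0],[0,0,0.08,0,0,0],[0,0,0.08,0,0,0],[0,0,0.08,0,0,0],[0,0,0.06,0,0,0],[0,0,0,0,0,0],[0,0,0,0,0,0],[0,0,0,0,0,0]])

```text
time_s: 30.8
eef_pos: [603.3, 236.9, 166.2]
ee_rot: [0.0, 0.609, 0.793, 0.0]
force: [0.3, -0.7, -3.0]
grip_width: 0.407
```

move_arm(deltas=[[0,0,0.05,0,0,0],[0,0,0.05,0,0,0],[0,0,0.05,0,0,0],[0,0,0.03,0,0,0],[0,0,0,0,0,0],[0,0,0,0,0,0],[0,0,0,0,0,0],[0,0,0,0,0,0],[0,0,0,0,0,0],[0,0,0,0,0,0]])

```text
time_s: 31.8
eef_pos: [603.3, 236.9, 164.5]
ee_rot: [0.0, 0.609, 0.793, 0.0]
force: [-1.0, -0.4, -0.7]
grip_width: 0.409
```

move_arm(deltas=[[0,0,0.03,0,0,0],[0,0,0,0,0,0],[0,0,0,0,0,0],[0,0,0,0,0,0],[0,0,0,0,0,0],[0,0,0,0,0,0],[0,0,0,0,0,0],[0,0,0,0,0,0],[0,0,0,0,0,0],[0,0,0,0,0,0]])

```text
time_s: 32.8
eef_pos: [603.3, 236.9, 164.2]
ee_rot: [0.0, 0.609, 0.793, 0.0]
force: [0.4, 0.2, 3.0]
grip_width: 0.405
```

move_arm(deltas=[[0,0,0,0,0,0],[0,0,0,0,0,0],[0,0,0,0,0,0],[0,0,0,0,0,0],[0,0,0,0,0,0],[0,0,0,0,0,0],[0,0,0,0,0,0],[0,0,0,0,0,0],[0,0,0,0,0,0],[0,0,0,0,0,0]], grip=5.5, newtons=20)

```text
time_s: 33.8
eef_pos: [603.3, 236.9, 164.1]
ee_rot: [0.0, 0.609, 0.793, 0.0]
force: [-0.2, -0.2, 0.5]
grip_width: 0.643
```

Run:
```python
from h import *
plan([623,165,178],105,n=9)
cv2.imwrite("pics/w20.png",eyes.capture("wrist"))
im=eyes.capture("side"); crop(im,200,190,140,140,4.2,"pics/s20.png");
```

```text
now [603.3 236.9 164.1] th 104.95 d [ 19.7 -71.9  13.9] rot [ 0.   -0.   -0.05] F [-0.2 -0.2  0.5] t 33.8 g 0.643
[[-0.83,0.01,-0.15,0.0,-0.0,-0.01],[-0.83,0.01,-0.15,0.0,-0.0,-0.01],[-0.83,0.01,-0.15,0.0,-0.0,-0.01],[-0.83,0.01,-0.15,0.0,-0.0,-0.01],[-0.83,0.01,-0.15,0.0,-0.0,-0.01],[-0.83,0.01,-0.15,0.0,-0.0,-0.01],[-0.83,0.01,-0.15,0.0,-0.0,-0.01],[-0.83,0.01,-0.15,0.0,-0.0,-0.01],[-0.83,0.01,-0.15,0.0,-0.0,-0.01],[0,0,0,0,0,0]]
max mm 8.435045939412541
```

View pics/w20.png

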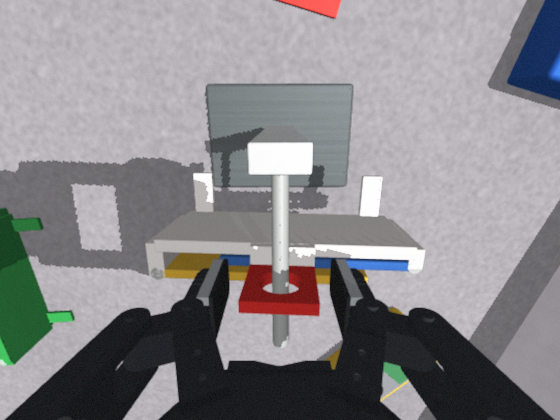

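View pics/s20.png

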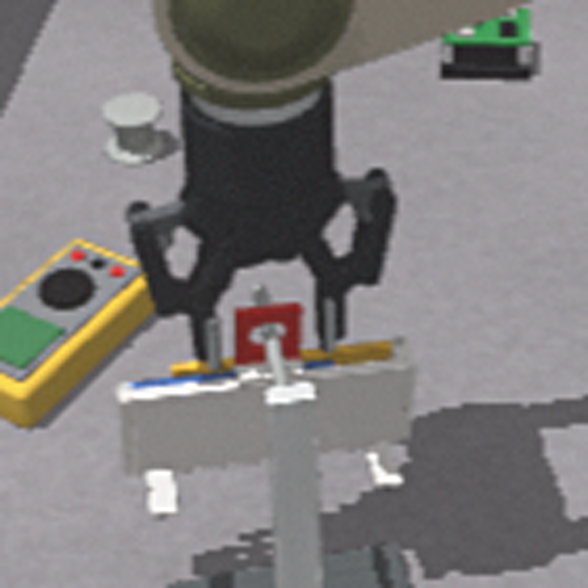

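It hangs free on the peg. Next I open fully and retreat straight up.

move_arm(deltas=[[0,0,-0.3,0,0,0],[0,0,-0.6,0,0,0],[0,0,-1.0,0,0,0],[0,0,-1.5,0,0,0],[0,0,-2.0,0,0,0],[0,0,-2.0,0,0,0],[0,0,-2.0,0,0,0],[0,0,-2.0,0,0,0],[0,0,-1.0,0,0,0],[0,0,-0.5,0,0,0]], grip=6.5)

```text
time_s: 34.9
eef_pos: [603.4, 236.9, 294.4]
ee_rot: [0.001, 0.609, 0.793, 0.001]
force: [-0.3, -0.3, -1.2]
grip_width: 0.759
```

move_arm(deltas=[[-1,0,0,0,0,0],[-2,0,0,0,0,0],[-2,0,0,0,0,0],[-2,0,0,0,0,0],[-2,0,0,0,0,0],[-1,0,0,0,0,0],[0,0,0,0,0,0],[0,0,0,0,0,0],[0,0,0,0,0,0],[0,0,0,0,0,0]])

```text
time_s: 35.9
eef_pos: [628.9, 141.0, 293.1]
ee_rot: [-0.0, 0.609, 0.793, 0.0]
force: [0.0, -0.5, 0.5]
grip_width: 0.763
```

Run:
```python
from h import *
cv2.imwrite("pics/w21.png",eyes.capture("wrist"))
a=eyes.capture("side"); b=eyes.capture("scene"); cv2.imwrite("pics/sd21.png",a); cv2.imwrite("pics/sc21.png",b)
crop(b,270,210,120,150,4.5,"pics/sc21c.png")
```

```text
(no output)
```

View pics/sd21.png

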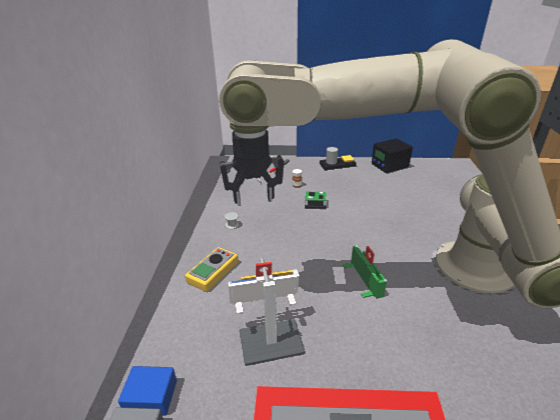

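View pics/sc21c.png

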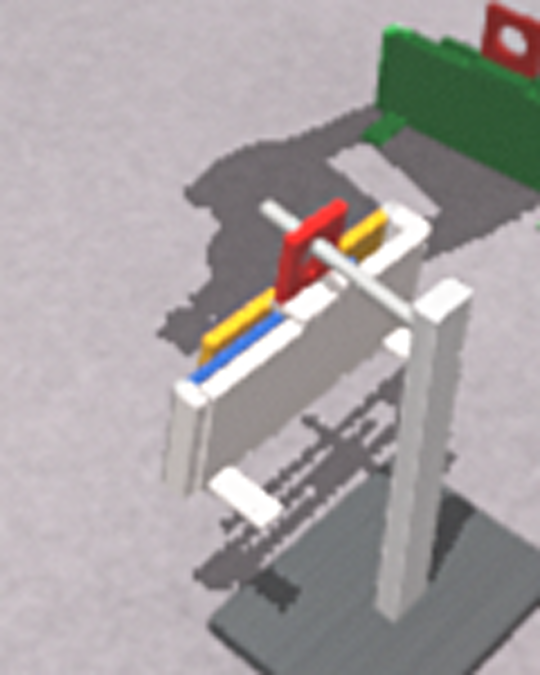

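View pics/w21.png

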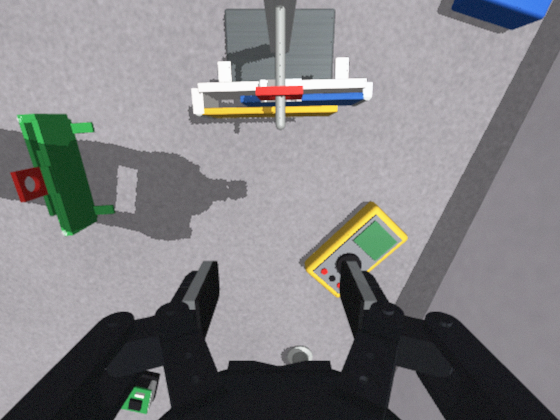

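move_arm(deltas=[[0,0,0,0,0,0],[0,0,0,0,0,0],[0,0,0,0,0,0],[0,0,0,0,0,0],[0,0,0,0,0,0],[0,0,0,0,0,0],[0,0,0,0,0,0],[0,0,0,0,0,0],[0,0,0,0,0,0],[0,0,0,0,0,0]])

```text
time_s: 37.05
eef_pos: [629.1, 140.3, 293.1]
ee_rot: [-0.0, 0.609, 0.793, 0.0]
force: [0.6, 0.0, 0.4]
grip_width: 0.766
```

Run:
```python
from h import *
b=eyes.capture("scene"); a=cv2.imread("pics/sc21.png")
d=cv2.absdiff(a,b).max(2)[210:360,270:390]; print("changed px guard",(d>40).sum())
a0=cv2.imread("pics/scene0.png")
for n,(x,y,w,h) in {"meter":(200,262,55,68),"spool":(183,222,32,30),"jar":(222,153,22,30)}.items(): print(n,(cv2.absdiff(a0,b).max(2)[y:y+h,x:x+w]>40).sum())
print(ctrl.sense()["time_s"]); order.finish_job()
```

```text
changed px guard 47
meter 0
spool 0
jar 3
37.1
the job is handed in; nothing more can be done
```

The folded guard is hanging by its eye on the peg, and I handed the job in at 37.1 s with the gripper open and clear of it.

I lifted the guard off the holder by its tab, stood it on the clear bench, and folded the blue leaf first, then the yellow leaf over it. I then gripped the tab by its edges, put the eye over the peg, let the peg take the weight and let go.

**Last checks:**
- **Fold:** before hanging, the leaves measured flat and parallel within about 1°. They still look flat in the last pictures.
- **Hanging:** the peg passes through the eye. Between two scene pictures about 1.1 s apart, 47 pixels changed around the guard. That could be a slight sway or image noise; I did not check which before handing in.
- **Bystanders:** the meter and spool show no change from the first picture. The jar differs by 3 pixels, which I take as noise.

**One disturbance:** the guard slid about 15 mm and turned about 9° on the bench while I swept the yellow leaf. It stayed upright, and I realigned the gripper before finishing the fold.

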